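# Load the bench press with collars and clamp it

### The arm

A 7-joint arm with a two-finger parallel gripper is mounted at the origin on the work surface. World frame = base frame: x ahead of the robot, y to its left, z up, the work surface at z = 0. Lengths are in m, angles in rad, forces in N, time in s.
With the tool pointing down it reaches from about 0.425 to 0.8 m from the base axis. Payload 8.3 kg.
Tool frame: the origin (TCP) lies on the centre line of the jaws, within the pads' length; the fingertips stand 14 mm ahead of it and the grasp point (between the pads) lies 5 mm behind it (robot.tip_reach is the distance from the TCP to the fingertips, in m); z points along the fingers, y is the line along which they close (so a half turn about z gives the same grasp; the last joint's range is limited). The gripper opens to 85 mm and grips with 20 to 120 N. Pads are 22 mm wide; open, the fingers measure 114 mm over their backs; the gripper's body (76 mm by 85 mm) begins 54 mm behind the grasp point. The pads swing forward as they close: fully open they stand 13 mm farther back than shut.
Start: joints at [-1.399, 0.383, 0.016, 1.37, -0.006, 1.388, -0.046], TCP at [0.145, 0.608, 0.245] pointing down, gripper open.
Joint ranges: [-2.95, 2.95], [-0.25, 2.06], [-1.52, 1.56], [0.18, 2.33], [-1.44, 4.58], [0.02, 2.06], [-3.01, 3.01]. Speed limits (rad/s): [2.39, 2.39, 3.01, 3.01, 3.14, 3.14, 3.14].

### API

Orientations are given as a rotation vector (axis times angle).
In Python, from rig import robot gives the robot as it stands.
- The arm moves only by the tool jog_arm, never from a script. Its argument "motion" is a list of rows, each a list of 3 entries, a list of its own where there are three numbers: the shift along the tool's x, y, z scaled (see below), then the turn, a rotation vector about the tool's x, y, z scaled (see below), then the opening, from -1 (shut) to 1 (fully open). In form: [[[dx, dy, dz], [rx, ry, rz], fingers], ...]. A call has 1 to 10 rows; each row is the pose to reach, as a shift and turn from the pose commanded when the call began, along the tool's axes at that moment; what a row does not reach only later rows make up. The controller multiplies each number of a shift by 50 cm and each number of a turn by 1.5 rad. A row lasts 1/12 s, in which the tool goes at most 41.7 mm and 7.16 degrees, less where a joint would pass 70% of its speed; a pose out of reach is approached as far as the arm can. A call with a number of a shift or a turn outside -1 to 1 is refused whole. A call with a gripper value outside its range is refused whole. The fingers move at their own pace and stop on an object; "force" is the grip in N (left out, the last holds). Time passes only in rows, so rows that repeat a pose let the fingers close. It gives the time, the measured TCP pose, the force, the opening and the grip force at its end, in the units of the state.
- robot.observe(): the state, without advancing time (a new reading comes with each control period).
- robot.camera(name): name is "scene" or "top" or "wrist"; returns (picture, depth): 400x640x3 uint8, red, green, blue; 400x640 float32, m along the optical axis (not along the pixel's ray), 0 where there is no reading.
- robot.camera_params(name): a dict with "fov_y" (degrees; the focal length in pixels is half the picture's height over the tangent of half this angle, whatever the lens; pixels are square), "cx", "cy" (the principal point, pixels), "position" and "orientation" of the camera in the world; the wrist camera has in their place "hand_eye" (4x4, takes a point from camera to tool coordinates, whose origin is the TCP and whose axes are the flange's). Camera axes: x right, y down, z forward; pixel columns grow to the right and rows downward; lengths in m; the calibration is good to about 2 mm. A picture is of the moment at which its call begins: read the wrist's pose just before it. camera_params takes no time and is no camera call.
- robot.close_job(): hands the job in; it is judged then, once.
The state is a dict: "time_s": time; "joints": joint angles; "joint_vel": joint speeds; "joint_torque": joint torques, N m; "position": TCP position; "ee_rot": TCP orientation; "force": force on the tool from outside, world axes, zero at the start; "ft_torque": the same for the moment, N m; "width": finger opening in m; "finger_force": force on a finger pad.
Only numpy, scipy, OpenCV 4.12 (cv2) and the standard library are available. Lean on these libraries where they do the work, as an engineer would, in place of code of your own. Each camera call takes 0.05 s, during which the arm holds its last target. There are 200 camera calls.

### The job

Unscrew the clamp, draw the press's carriage out by its grip to the end stop, and thread all the brass collars that are on the bench down its post, widest first and then in order of size, each lying flat and fully home. Then push the carriage right back under the ram and screw the clamp tight again, leaving the other things on the bench where they are.

Things in the scene. Friction and masses are not known exactly. Their poses are not given: they have to be found in the camera images.
- press: green press, fixed; base 140 x 475 x 18 mm, with a lug for the clamp to x -125 mm at y 20 mm. Origin on the bench surface; y axis along the track towards the column (at y 205 to 260 mm, 200 mm high), x across it, away from the robot. Head and ram overhang the track from y 50 mm to the column, x -30 to 30 mm, 130 mm above the bench at the lowest; the parked post stands under the ram at x 0, y 90 mm
- carriage (a joint): how far the carriage is drawn out along the press's -y direction, m: 0 = right back, the post under the ram; 0.16 = at the outer end stop, the post clear for loading. It stays where it is left; about 3 N moves it when the clamp is off; clamped it holds against about 14 N
- post_foot (a point): foot of the steel post on the aluminium carriage (centre of the post, top face of the carriage, 35 mm above the bench); moves with the carriage. Post 19 mm in diameter, 68 mm high, the top 7 mm tapered; z up along it, y along the track as the press's y. The carriage plate is 110 mm wide across the track
- carriage_grip (a point): the carriage's black grip: an upright block 60 mm across the track, 14 mm thick along it, standing 42 mm above the carriage, 115 mm from the post on the outer side. The point is on its middle, 30 mm above the carriage (65 mm above the bench); to be pinched from above over its 14 mm thickness
- clamp (a joint): turn of the clamp's T-knob, rad: 0 = fully unscrewed, 1.4 = fully tight; grows clockwise seen from above. The steel strap under it bears on the carriage from about 0.9 rad. Turning takes about 0.15 N m, and it stays where it is left
- clamp_grip (a point): the clamp's bare steel T-knob on the robot's side of the track: a bar 64 mm long, 14 mm thick, 32 mm tall. The point is on the turning axis, 80 mm above the bench (bar top 88 mm); its x axis runs along the bar, which at 0 rad lies along the press's x axis
- collar_a: the widest collar (always present): plain brass ring, outer diameter 68 mm, 16 mm high, bore 23 mm right through, lying flat on the bench. Origin at its centre (on the axis, half height: 8 mm above what it lies on); z along its axis
- collar_b: second widest collar (may be absent): plain brass ring, outer diameter 58 mm, 16 mm high, bore 23 mm right through, lying flat on the bench. Origin at its centre (on the axis, half height: 8 mm above what it lies on); z along its axis
- collar_c: third widest collar (may be absent): plain brass ring, outer diameter 48 mm, 16 mm high, bore 23 mm right through, lying flat on the bench. Origin at its centre (on the axis, half height: 8 mm above what it lies on); z along its axis
- collar_d: narrowest collar (may be absent): plain brass ring, outer diameter 38 mm, 16 mm high, bore 23 mm right through, lying flat on the bench. Origin at its centre (on the axis, half height: 8 mm above what it lies on); z along its axis
- mallet: bystander: hammer lying on the bench, about 250 mm long, origin under its middle
- hilt: bystander: wrapped dark grey hilt lying on the bench, 224 mm long, 38 mm thick; origin at its middle, x along it
- oil: bystander: small jar 56 mm in diameter, 110 mm high, origin under it

How it is judged:
By the outcome, as a careful person would: the job done as asked, in the order asked, and still so for the second after the job is handed in, with the robot touching nothing.
Of collar_b, collar_c, collar_d only 2 to 3 are there at a start; the rules pass over those that are not, and their reading is None.
At some moment in a run one of collar_a, collar_b, collar_c, collar_d may be knocked a few centimetres aside while the robot is not near it.
Once in a run the grip may slacken for a moment while it holds something.
It also fails if it takes over 210 s, if anything falls off the work surface, if the arm or the gripper's body presses on something with over 40 N, if the wrist force passes 120 N, or if a joint passes its speed limit or range.

## Working session

There is one attempt and no reset: what is moved stays moved. The work goes in short steps, Python scripts to look and compute and a tool call to move; the robot and the scene stay as the last step left them, time stands still between calls to the robot, and variables do not carry over. Pictures are saved under pics/ and viewed, at most 14 in all, crops included, and the job is handed in when it is done.

Besides the shell and the picture viewer there is one more tool, called as name(argument=value, ...) on one line, values as JSON. jog_arm: Moves the arm, as the interface text tells. Shifts and turns lie within -1 to 1; 1 stands for 50 cm of shift or 1.5 rad of turn. Its arguments: {"type":"object","properties":{"motion":{"type":"array"},"force":{"type":"number"}},"required":["motion"]}

```bash
ls; mkdir -p pics; python3 - <<'E'
from rig import robot
import cv2,numpy as np
print(robot.observe()); 
for n in("scene","top","wrist"):
    print(n,robot.camera_params(n))
for n in("scene","top"):
    p,d=robot.camera(n); cv2.imwrite(f"pics/{n}0.png",p[:,:,::-1]); np.save(f"pics/{n}0_d.npy",d)
E
```

```text
pics
{'time_s': 0.0, 'joints': array([-1.39889657,  0.38427851,  0.01637613,  1.37113407, -0.00629431,
        1.38820038, -0.04651095]), 'joint_vel': array([ 0.0013573 , -0.00061984,  0.0011734 ,  0.00051627,  0.00065171,
       -0.00280098,  0.00050218]), 'joint_torque': array([-1.84797746e-04, -6.27596283e+01,  8.43631402e-01, -3.71823227e+01,
        1.63607032e-02,  1.41464331e-02,  7.13567215e-05]), 'position': array([0.1452639 , 0.60740421, 0.2442628 ]), 'ee_rot': array([-3.67872736e-01, -3.11978923e+00,  3.08142270e-03]), 'force': array([ 0.27167815,  0.87021498, -0.22510109]), 'ft_torque': array([ 0.01036108, -0.00506711,  0.01199727]), 'finger_force': 0.0, 'width': 0.08542820439448975}
scene {'fov_y': 49.412836418280655, 'cx': 320.33269772956334, 'cy': 197.0729292815519, 'position': array([ 1.0232257 , -0.53780793,  0.91942417]), 'orientation': array([-2.27326975, -0.9212008 ,  0.3367679 ])}
top {'fov_y': 50.56556032303459, 'cx': 317.62237515429774, 'cy': 208.31577661104046, 'position': array([0.29420569, 0.00880516, 1.38689479]), 'orientation': array([-2.12846476,  2.15607049, -0.17233456])}
wrist {'fov_y': 63.81774313088198, 'cx': 318.0975887579135, 'cy': 205.42387207864584, 'hand_eye': array([[-3.28159653e-05, -9.49497454e-01, -3.13774733e-01,
         8.14227365e-02],
       [ 9.99999129e-01, -4.45189283e-04,  1.24257983e-03,
         5.03939369e-04],
       [-1.31951553e-03, -3.13774419e-01,  9.49496642e-01,
        -1.27794571e-01],
       [ 0.00000000e+00,  0.00000000e+00,  0.00000000e+00,
         1.00000000e+00]])}
```

View pics/scene0.png

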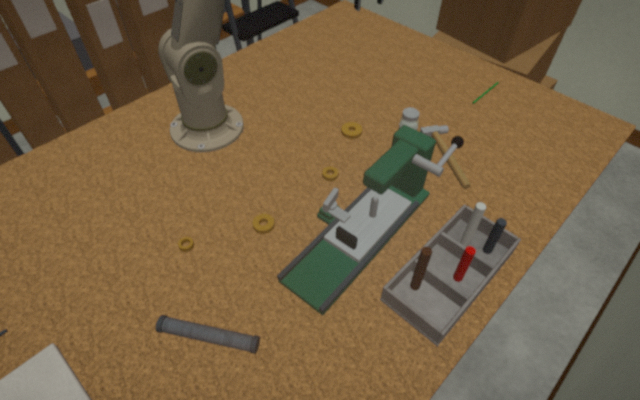

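View pics/top0.png

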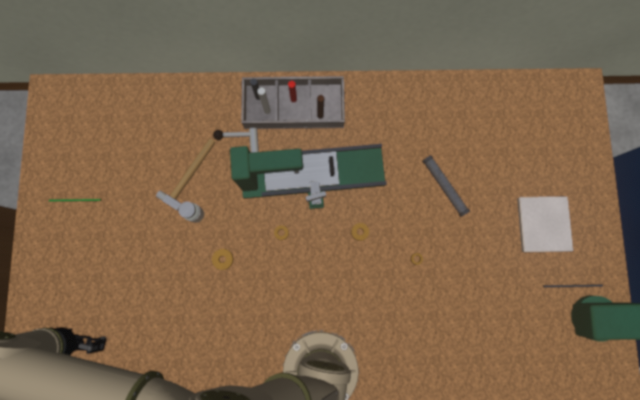

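The scene view shows four brass collars (352,129), (330,173), (263,222), (186,244), the press with its clamp T at (333,203), the post at (374,207) and the black grip at (346,237). In the top view the collars are at (222,260), (281,233), (360,232) and (415,259). So all four are present.

```bash
cat > h.py <<'E'
import numpy as np, cv2
from scipy.spatial.transform import Rotation as R
from rig import robot
def cam(n, st=None):
    p=robot.camera_params(n); f=200/np.tan(np.radians(p["fov_y"]/2))
    if n=="wrist":
        T=np.eye(4); T[:3,:3]=R.from_rotvec(st["ee_rot"]).as_matrix(); T[:3,3]=st["position"]; T=T@p["hand_eye"]
        return f,p["cx"],p["cy"],T[:3,:3],T[:3,3]
    return f,p["cx"],p["cy"],R.from_rotvec(p["orientation"]).as_matrix(),np.array(p["position"])
def ray(c,uv,z):
    f,cx,cy,M,o=c; uv=np.atleast_2d(uv).astype(float)
    d=np.c_[(uv[:,0]-cx)/f,(uv[:,1]-cy)/f,np.ones(len(uv))]@M.T
    return o+d*((z-o[2])/d[:,2])[:,None]
def proj(c,P):
    f,cx,cy,M,o=c; q=(np.atleast_2d(P)-o)@M
    return q[:,:2]/q[:,2:]*f+[cx,cy]
def cloud(c,d):
    f,cx,cy,M,o=c; v,u=np.mgrid[:400,:640]
    return (np.stack([(u-cx)/f,(v-cy)/f,np.ones_like(u)],-1)*d[...,None])@M.T+o
def snap(n):
    st=robot.observe(); p,d=robot.camera(n); return cam(n,st),p,d,st
def blobs(mask,amin):
    n,l,s,c=cv2.connectedComponentsWithStats(mask.astype(np.uint8)*255)
    return [(s[i],c[i],l==i) for i in range(1,n) if s[i,4]>=amin]
E
python3 - <<'E'
from h import *
for n in("top","scene"):
    p=cv2.imread(f"pics/{n}0.png"); d=np.load(f"pics/{n}0_d.npy"); c=cam(n)
    hsv=cv2.cvtColor(p,cv2.COLOR_BGR2HSV)
    pts=dict(top=[(222,260),(281,233),(360,232),(415,259)],scene=[(352,129),(330,173),(263,222),(186,244)])[n]
    for u,v in pts:
        w=hsv[v-12:v+13,u-12:u+13]; m=(w[...,0]>=19)&(w[...,0]<=32)&(w[...,1]>140)
        print(n,(u,v),hsv[v,u],m.sum(), end=' ')
        bl=max(blobs(m,5),key=lambda b:b[0][4],default=None)
        if bl: 
            s=bl[0]; print(s, ray(c,[u-12+s[0]+(s[2]-1)/2,v-12+s[1]+(s[3]-1)/2],.010).round(4), s[2:4]*np.linalg.norm(c[4])/c[0])
    X=cloud(c,d); 
    g=(hsv[...,0]>50)&(hsv[...,0]<90)&(hsv[...,1]>80); print('depth base pts')
    b=max(blobs(g,500),key=lambda b:b[0][4]); 
    Q=X[b[2]]; Q=Q[(Q[:,2]>.008)&(Q[:,2]<.03)]; print(len(Q),cv2.minAreaRect(Q[:,:2].astype(np.float32)))
    Q=X[(X[...,2]>.07)&(X[...,2]<.1)&(hsv[...,1]<60)]; print('tall grey',len(Q))
    print('table z',np.median(X[300,100:200,2]))
E
```

```text
top (222, 260) [ 14 127 141] 50 [ 6  3 12  5 23] [[0.3683 0.314  0.01  ]] [0.04017973 0.01674156]
top (281, 233) [ 14 125 141] 0 top (360, 232) [ 14 126 146] 8 top (415, 259) [ 15 129 142] 0 depth base pts
0 ((0.0, 0.0), (0.0, 0.0), 0.0)
tall grey 337
table z 9.749610433373856e-05
scene (352, 129) [ 19 159 114] 244 [  1   5  22  16 243] [[0.348  0.3151 0.01  ]] [0.07475059 0.05436406]
scene (330, 173) [ 18 132 135] 141 [  4   5  17  15 141] [[0.4319 0.1244 0.01  ]] [0.05776182 0.05096631]
scene (263, 222) [ 17 138 131] 288 [  1   3  23  19 287] [[ 0.4288 -0.1311  0.01  ]] [0.07814834 0.06455733]
scene (186, 244) [ 17 134 141] 129 [  4   5  16  14 129] [[ 0.3404 -0.3134  0.01  ]] [0.05436406 0.04756856]
depth base pts
2066 ((0.6455332040786743, -0.13981948792934418), (0.10939552634954453, 0.15601913630962372), 4.500975608825684)
tall grey 848
table z 0.00031621570305440105
```

```bash
python3 - <<'E'
from h import *
for n in("top","scene"):
    p=cv2.imread(f"pics/{n}0.png"); d=np.load(f"pics/{n}0_d.npy"); c=cam(n); X=cloud(c,d)
    ok=(d>0)
    for x,y in[(.36,.315),(.432,.124),(.429,-.131),(.34,-.313)]:
        m=ok&(np.hypot(X[...,0]-x,X[...,1]-y)<.055)&(X[...,2]>.008)&(X[...,2]<.025)
        Q=X[m]
        if len(Q)>8:
            (a,b),(w,h),_=cv2.minAreaRect(Q[:,:2].astype(np.float32)); (e,f),r=cv2.minEnclosingCircle(Q[:,:2].astype(np.float32))
            print(n,len(Q),'z%.4f'%np.median(Q[:,2]),'rect %.4f %.4f  %.4f %.4f'%(a,b,w,h),'circ %.4f %.4f D%.4f'%(e,f,2*r))
    box=ok&(X[...,0]>.5)&(X[...,0]<.82)&(X[...,1]>-.25)&(X[...,1]<.3)
    for lab,lo,hi in[('base',.013,.023),('plate',.031,.038),('grip',.072,.08),('knob',.082,.092),('post',.097,.106),('head',.15,.25)]:
        m=box&(X[...,2]>lo)&(X[...,2]<hi)
        for s,ce,mm in blobs(m,6 if lab!='head' else 100):
            Q=X[mm]; print(n,lab,s,Q.mean(0).round(4),[np.round(t,4) for t in cv2.minAreaRect(Q[:,:2].astype(np.float32))])
E
```

```text
top 318 z0.0167 rect 0.3538 0.3114  0.0755 0.0657 circ 0.3555 0.3108 D0.0953
top 139 z0.0166 rect 0.4436 0.1283  0.0702 0.0570 circ 0.4373 0.1337 D0.0738
top 220 z0.0168 rect 0.4261 -0.1315  0.0618 0.0688 circ 0.4293 -0.1297 D0.0853
top 88 z0.0168 rect 0.3419 -0.3091  0.0760 0.0780 circ 0.3404 -0.3106 D0.1017
top base [246 126   9   2  10] [0.7897 0.2266 0.0194] [array([0.7903, 0.2251]), array([0.0267, 0.0033]), np.float64(88.5902)]
top base [256 126  13   3  15] [0.7896 0.1862 0.0176] [array([0.7892, 0.1855]), array([0.041 , 0.0041]), np.float64(89.8014)]
top base [270 126   9   2  11] [0.7902 0.1453 0.0173] [array([0.7901, 0.1446]), array([0.0276, 0.0022]), np.float64(89.0497)]
top base [280 126   5   2   7] [0.7903 0.1167 0.0174] [array([0.79  , 0.1173]), array([0.0019, 0.0134]), np.float64(1.0532)]
top base [286 126   5   2   7] [0.7899 0.0979 0.0167] [array([0.7904, 0.0974]), array([0.0137, 0.0029]), np.float64(83.3753)]
top base [292 126   6   2   9] [0.7901 0.0745 0.018 ] [array([0.7903, 0.0754]), array([0.0173, 0.0023]), np.float64(84.2369)]
top base [308 126   4   2   7] [0.
[... 8165 characters left out ...]
5, 0.2155]), array([0.0674, 0.0319]), np.float64(48.0754)]
scene knob [323 188  16  20 112] [0.5411 0.0071 0.0869] [array([0.54  , 0.0084]), array([0.0145, 0.0644]), np.float64(14.241)]
scene knob [371 201   7   5  15] [0.6343 0.0649 0.0878] [array([0.6343, 0.065 ]), array([0.0168, 0.0058]), np.float64(14.2103)]
scene post [405 171  23   8  51] [0.655  0.2097 0.1011] [array([0.6583, 0.2146]), array([0.0597, 0.0277]), np.float64(47.9962)]
scene post [371 197   8   6  27] [0.633  0.0694 0.1006] [array([0.6325, 0.0697]), array([0.0141, 0.0121]), np.float64(63.4981)]
scene head [ 363  125  101   70 2907] [0.6465 0.1602 0.189 ] [array([0.6521, 0.1705]), array([0.1559, 0.2484]), np.float64(4.651)]
```

```bash
cat >> h.py <<'E'
def to(x,y,z,yaw,st=None):
    "numbers for jog_arm: tool y axis at world angle yaw (deg), tool down"
    st=st or robot.observe(); M=R.from_rotvec(st["ee_rot"]).as_matrix(); a=np.radians(yaw)
    Y=np.array([np.cos(a),np.sin(a),0]); X=np.array([-Y[1],Y[0],0]); T=np.c_[X,Y,[0,0,-1]]
    s=M.T@(np.array([x,y,z])-st["position"])/.5; r=R.from_matrix(M.T@T).as_rotvec()/1.5
    n=max(np.linalg.norm(s)*.5/.0417,np.degrees(np.linalg.norm(r)*1.5)/7.16)
    print("shift",s.round(4).tolist(),"turn",r.round(4).tolist(),"rows %.1f"%n)
def where():
    st=robot.observe(); M=R.from_rotvec(st["ee_rot"]).as_matrix()
    print("t%.1f"%st["time_s"],"pos",st["position"].round(4),"yaw %.2f"%np.degrees(np.arctan2(M[1,1],M[0,1])),"tilt %.2f"%np.degrees(np.arccos(-M[2,2])),"F",st["force"].round(1),"w %.4f ff %.1f"%(st["width"],st["finger_force"]),"j",st["joints"].round(2))
    return st
E
python3 - <<'E'
from h import *
print(robot.tip_reach); where(); to(.5395,.008,.20,14.2)
E
```

```text
0.014
t0.1 pos [0.1453 0.6074 0.2444] yaw 76.55 tilt 0.10 F [-0.1  0.5  0.1] w 0.0856 ff 0.0 j [-1.4   0.38  0.02  1.37 -0.01  1.39 -0.05]
shift [-1.0457, -0.9825, 0.0906] turn [-0.0011, 0.0007, 0.7255] rows 17.2
```

jog_arm(motion=[[[-0.523,-0.491,0.045],[-0.001,0.0007,0.7255],1],[[-0.523,-0.491,0.045],[-0.001,0.0007,0.7255],1],[[-0.523,-0.491,0.045],[-0.001,0.0007,0.7255],1],[[-0.523,-0.491,0.045],[-0.001,0.0007,0.7255],1],[[-0.523,-0.491,0.045],[-0.001,0.0007,0.7255],1],[[-0.523,-0.491,0.045],[-0.001,0.0007,0.7255],1],[[-0.523,-0.491,0.045],[-0.001,0.0007,0.7255],1],[[-0.523,-0.491,0.045],[-0.001,0.0007,0.7255],1],[[-0.523,-0.491,0.045],[-0.001,0.0007,0.7255],1],[[-0.523,-0.491,0.045],[-0.001,0.0007,0.7255],1]])

```text
time_s: 0.93
position: [0.3461, 0.3023, 0.2225]
ee_rot: [1.948, 2.464, 0.001]
force: [-0.1, 0.7, 0.3]
width: 0.0853
finger_force: 0.0
```

```bash
python3 - <<'E'
from h import *
where(); to(.5395,.008,.20,14.2)
E
```

```text
t0.9 pos [0.3461 0.3023 0.2225] yaw 13.34 tilt 0.04 F [-0.1  0.7  0.3] w 0.0853 ff 0.0 j [-1.11  0.03  0.33  1.85 -0.01  1.26 -0.54]
shift [-0.6621, 0.2404, 0.0451] turn [0.0005, -0.0001, -0.01] rows 8.5
```

jog_arm(motion=[[[-0.662,0.24,0.045],[0,0,-0.01],1],[[-0.662,0.24,0.045],[0,0,-0.01],1],[[-0.662,0.24,0.045],[0,0,-0.01],1],[[-0.662,0.24,0.045],[0,0,-0.01],1],[[-0.662,0.24,0.045],[0,0,-0.01],1],[[-0.662,0.24,0.045],[0,0,-0.01],1],[[-0.662,0.24,0.045],[0,0,-0.01],1],[[-0.662,0.24,0.045],[0,0,-0.01],1],[[-0.662,0.24,0.045],[0,0,-0.01],1],[[-0.662,0.24,0.045],[0,0,-0.01],1]])

```text
time_s: 1.77
position: [0.5415, 0.0116, 0.1993]
ee_rot: [1.918, 2.486, -0.001]
force: [-1.2, 0.1, 0.8]
width: 0.0851
finger_force: 0.0
```

```bash
cat >> h.py <<'E'
def hblobs(X,d,lo,hi,box,amin=50):
    m=(d>0)&(X[...,2]>lo)&(X[...,2]<hi)&(X[...,0]>box[0])&(X[...,0]<box[1])&(X[...,1]>box[2])&(X[...,1]<box[3])
    for s,ce,mm in blobs(m,amin):
        Q=X[mm]; r=cv2.minAreaRect(Q[:,:2].astype(np.float32)); print(s,"mean",Q.mean(0).round(4),"rect",np.round(r[0],4),np.round(r[1],4),"%.1f"%r[2])
E
python3 - <<'E'
from h import *
where(); c,p,d,st=snap("wrist"); cv2.imwrite("pics/w1.png",p[:,:,::-1]); X=cloud(c,d)
for lo,hi in[(.082,.092),(.07,.081),(.014,.022),(.030,.038)]:
    print(lo); hblobs(X,d,lo,hi,(.35,.8,-.3,.3),150)
E
```

```text
t1.8 pos [0.5415 0.0116 0.1993] yaw 14.70 tilt 0.08 F [-1.2  0.1  0.8] w 0.0851 ff 0.0 j [-0.63  0.26  0.66  1.7  -0.17  1.24  0.32]
0.082
[ 306  169   18   77 1307] mean [0.5385 0.0112 0.0867] rect [0.5387 0.0096] [0.0136 0.0632] 15.0
0.07
[376 272  36  20 521] mean [ 0.6255 -0.0423  0.0749] rect [ 0.626  -0.0433] [0.0312 0.0142] 4.9
0.014
[ 359    0  150  185 2738] mean [0.6126 0.1786 0.0174] rect [0.5859 0.1298] [0.1969 0.0815] 64.4
[ 203    4   55   60 1777] mean [0.4329 0.1237 0.0153] rect [0.433  0.1229] [0.0468 0.0461] 15.0
[286 159  63  47 466] mean [0.5345 0.022  0.0165] rect [0.539  0.0111] [0.0575 0.0482] 8.3
[ 316  216  109  170 8462] mean [ 0.6443 -0.1415  0.017 ] rect [ 0.6475 -0.1113] [0.1147 0.2105] 4.7
[505 257  37  66 410] mean [ 0.7899 -0.0447  0.0181] rect [ 0.7899 -0.046 ] [0.0035 0.0836] 0.3
[165 260  41  38 662] mean [ 0.4214 -0.1248  0.015 ] rect [ 0.4212 -0.1253] [0.0562 0.0287] 56.2
0.03
[  343    13   156   267 22284] mean [0.6189 0.0728 0.0342] rect [0.6323 0.0575] [0.1126 0.2401] 5.3
[289 165  18  47 312] mean [0.5201 0.0102 0.0363] rect [0.5216 0.0081] [0.0123 0.0434] 7.3
[512 259  44  73 503] mean [ 0.7899 -0.0409  0.034 ] rect [ 0.7898 -0.0426] [0.0032 0.0899] 0.0
```

View pics/w1.png

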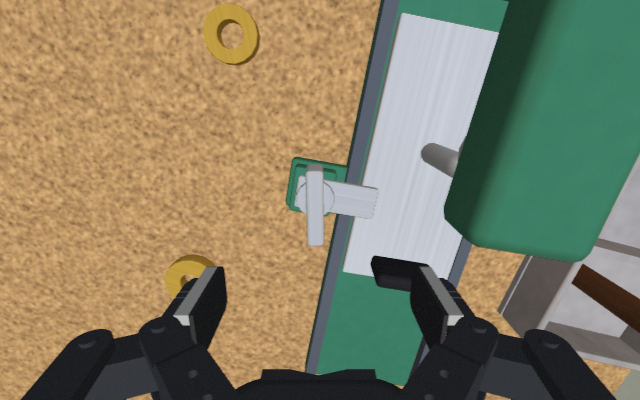

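```bash
python3 - <<'E'
from h import *
where(); to(.5393,.0088,.076,14.6)
E
```

```text
t1.8 pos [0.5405 0.0144 0.1992] yaw 14.83 tilt 0.04 F [-0.3 -0.3 -0.8] w 0.0855 ff 0.0 j [-0.63  0.26  0.66  1.7  -0.17  1.24  0.32]
shift [-0.0102, -0.0051, 0.2464] turn [-0.0004, -0.0001, 0.0027] rows 3.0
```

jog_arm(motion=[[[0,0,0],[0,0,0],0],[[0,0,0],[0,0,0],0],[[0,0,0],[0,0,0],0]])

```text
time_s: 2.07
position: [0.5397, 0.0187, 0.1998]
ee_rot: [-1.906, -2.495, -0.003]
force: [-0.2, 0.4, -0.2]
width: 0.0515
finger_force: 0.0
```

```bash
python3 - <<'E'
from h import *
for i in range(3): where()
to(.5393,.0088,.076,14.6)
c,p,d,st=snap("wrist"); X=cloud(c,d); hblobs(X,d,.082,.092,(.35,.8,-.3,.3),150)
E
```

```text
t2.1 pos [0.5397 0.0187 0.1998] yaw 15.24 tilt 0.14 F [-0.2  0.4 -0.2] w 0.0515 ff 0.0 j [-0.64  0.26  0.65  1.7  -0.17  1.24  0.32]
t2.1 pos [0.5397 0.0187 0.1998] yaw 15.24 tilt 0.14 F [-0.2  0.4 -0.2] w 0.0515 ff 0.0 j [-0.64  0.26  0.65  1.7  -0.17  1.24  0.32]
t2.1 pos [0.5397 0.0187 0.1998] yaw 15.24 tilt 0.14 F [-0.2  0.4 -0.2] w 0.0515 ff 0.0 j [-0.64  0.26  0.65  1.7  -0.17  1.24  0.32]
shift [-0.0196, -0.006, 0.2475] turn [0.0003, -0.0016, 0.0074] rows 3.0
[ 306  179   18   76 1297] mean [0.5387 0.0112 0.0866] rect [0.5389 0.0092] [0.0138 0.0638] 15.5
```

jog_arm(motion=[[[-0.02,-0.006,0],[0,0,0],0],[[-0.02,-0.006,0.1],[0,0,0],0],[[-0.02,-0.006,0.15],[0,0,0],0],[[-0.02,-0.006,0.2],[0,0,0],0],[[-0.02,-0.006,0.247],[0,0,0],0],[[-0.02,-0.006,0.247],[0,0,0],0],[[-0.02,-0.006,0.247],[0,0,0],0],[[-0.02,-0.006,0.247],[0,0,0],0]])

```text
time_s: 2.78
position: [0.5407, 0.0063, 0.0779]
ee_rot: [1.911, 2.493, 0.004]
force: [-0.5, 0.5, 0.6]
width: 0.0425
finger_force: 0.0
```

```bash
python3 - <<'E'
from h import *
where(); to(.5393,.0088,.076,14.6)
E
```

```text
t2.8 pos [0.5407 0.0063 0.0779] yaw 15.05 tilt 0.15 F [-0.5  0.5  0.6] w 0.0425 ff 0.0 j [-0.57  0.4   0.62  1.83 -0.27  0.99  0.42]
shift [0.0056, -0.0014, 0.0037] turn [0.0016, -0.0007, 0.0052] rows 0.1
```

jog_arm(motion=[[[0.0056,0,0.004],[0,0,0],-1],[[0.0056,0,0.004],[0,0,0],-1],[[0.0056,0,0.004],[0,0,0],-1],[[0.0056,0,0.004],[0,0,0],-1],[[0.0056,0,0.004],[0,0,0],-1],[[0.0056,0,0.004],[0,0,0],-1]], force=60)

```text
time_s: 3.28
position: [0.5392, 0.0097, 0.0757]
ee_rot: [-1.91, -2.493, -0.004]
force: [-5.0, 1.3, 9.7]
width: 0.0128
finger_force: 59.1
```

```bash
python3 - <<'E'
from h import *
where()
E
```

```text
t3.3 pos [0.5392 0.0097 0.0757] yaw 15.10 tilt 0.17 F [-5.   1.3  9.7] w 0.0128 ff 59.1 j [-0.58  0.4   0.62  1.84 -0.28  0.99  0.42]
```

jog_arm(motion=[[[0,0,0],[0,0,-0.08],-1],[[0,0,0],[0,0,-0.16],-1],[[0,0,0],[0,0,-0.24],-1],[[0,0,0],[0,0,-0.32],-1],[[0,0,0],[0,0,-0.4],-1],[[0,0,0],[0,0,-0.48],-1],[[0,0,0],[0,0,-0.56],-1],[[0,0,0],[0,0,-0.56],-1],[[0,0,0],[0,0,-0.56],-1]])

```text
time_s: 4.03
position: [0.538, 0.0088, 0.0757]
ee_rot: [-0.727, -3.054, -0.003]
force: [-10.0, -1.5, 13.5]
width: 0.0129
finger_force: 59.7
```

```bash
python3 - <<'E'
from h import *
where(); to(.5393,.0095,.076,95)
E
```

```text
t4.0 pos [0.538  0.0088 0.0757] yaw 63.21 tilt 0.16 F [-10.   -1.5  13.5] w 0.0129 ff 59.7 j [-0.44  0.37  0.45  1.83 -0.19  0.98  1.19]
shift [-0.0017, 0.0024, -0.0006] turn [0.0013, -0.0013, -0.3699] rows 4.4
```

jog_arm(motion=[[[0,0.002,0],[0,0,-0.08],-1],[[0,0.002,0],[0,0,-0.16],-1],[[0,0.002,0],[0,0,-0.24],-1],[[0,0.002,0],[0,0,-0.32],-1],[[0,0.002,0],[0,0,-0.38],-1],[[0,0.002,0],[0,0,-0.38],-1],[[0,0.002,0],[0,0,-0.38],-1],[[0,0.002,0],[0,0,-0.38],-1]])

```text
time_s: 4.7
position: [0.5379, 0.0079, 0.0757]
ee_rot: [0.154, -3.135, -0.002]
force: [-13.6, -5.6, 16.1]
width: 0.0129
finger_force: 61.3
```

```bash
python3 - <<'E'
from h import *
s=where(); print(s["ft_torque"])
E
```

```text
t4.7 pos [0.5379 0.0079 0.0757] yaw 95.61 tilt 0.16 F [-13.6  -5.6  16.1] w 0.0129 ff 61.3 j [-0.35  0.36  0.34  1.83 -0.14  0.98  1.71]
[-0.98676985  2.93736729 -1.02931204]
```

jog_arm(motion=[[[0,0,0],[0,0,0.01],0.1],[[0,0,0],[0,0,0.01],0.1],[[0,0,0],[0,0,0.01],0.1],[[0,0,-0.08],[0,0,0.01],0.1],[[0,0,-0.16],[0,0,0.01],0.1],[[0,0,-0.24],[0,0,0.01],0.1],[[0,0,-0.24],[0,0,0.01],0.1],[[0,0,-0.24],[0,0,0.01],0.1],[[0,0,-0.24],[0,0,0.01],0.1]])

```text
time_s: 5.45
position: [0.5396, 0.0104, 0.1944]
ee_rot: [-0.138, 3.138, 0.003]
force: [-0.9, 0.9, -0.7]
width: 0.047
finger_force: 0.0
```

```bash
python3 - <<'E'
from h import *
where(); c,p,d,st=snap("wrist"); cv2.imwrite("pics/w2.png",p[:,:,::-1]); X=cloud(c,d)
for lo,hi in[(.082,.092),(.07,.081),(.031,.038)]:
    print(lo); hblobs(X,d,lo,hi,(.45,.75,-.3,.3),150)
to(.641,-.0440,.20,94.7)
E
```

```text
t5.5 pos [0.5396 0.0104 0.1944] yaw 95.03 tilt 0.12 F [-0.9  0.9 -0.7] w 0.0470 ff 0.0 j [-0.38  0.23  0.36  1.7  -0.09  1.22  1.66]
0.082
[ 307  167   18   78 1357] mean [0.5365 0.0092 0.0869] rect [0.5382 0.0095] [0.0629 0.0133] 4.5
[ 516  261   89   82 1055] mean [0.5959 0.2073 0.087 ] rect [0.601 0.208] [0.043  0.0959] 61.3
0.07
[ 508  255   85   87 1067] mean [0.5987 0.2075 0.0756] rect [0.6029 0.2078] [0.0434 0.0988] 62.6
0.031
[292 165  15  43 285] mean [ 0.532  -0.0091  0.0363] rect [ 0.5366 -0.0063] [0.0397 0.0128] 3.5
[325 165  15  43 287] mean [0.529  0.0262 0.0365] rect [0.534  0.0243] [0.0394 0.0129] 6.3
[  234   230   245    97 15711] mean [0.6218 0.0594 0.0343] rect [0.6332 0.0571] [0.1131 0.2401] 4.5
[486 237  71  84 496] mean [0.6028 0.207  0.0345] rect [0.609  0.2078] [0.0454 0.1068] 66.4
shift [-0.1936, -0.1261, -0.0134] turn [0.0011, -0.0006, 0.0038] rows 2.8
```

View pics/w2.png

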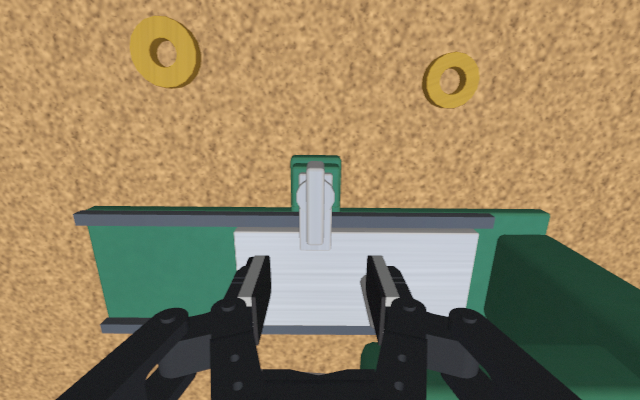

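jog_arm(motion=[[[-0.193,-0.126,0],[0,0,0.004],0.1],[[-0.193,-0.126,0],[0,0,0.004],0.1],[[-0.193,-0.126,0],[0,0,0.004],0.1],[[-0.193,-0.126,0.08],[0,0,0.004],0.1],[[-0.193,-0.126,0.16],[0,0,0.004],0.1],[[-0.193,-0.126,0.22],[0,0,0.004],0.1],[[-0.193,-0.126,0.267],[0,0,0.004],0.1],[[-0.193,-0.126,0.267],[0,0,0.004],0.1],[[-0.193,-0.126,0.267],[0,0,0.004],0.1]])

```text
time_s: 6.25
position: [0.6394, -0.0441, 0.0584]
ee_rot: [0.127, -3.134, -0.002]
force: [0.9, 0.3, 1.0]
width: 0.0467
finger_force: 0.0
```

```bash
python3 - <<'E'
from h import *
where(); to(.6405,-.0440,.060,94.7)
E
```

```text
t6.2 pos [ 0.6394 -0.0441  0.0584] yaw 94.64 tilt 0.30 F [0.9 0.3 1. ] w 0.0467 ff 0.0 j [-0.23  0.59  0.36  1.55 -0.23  1.05  1.83]
shift [-0.0023, -0.0, -0.0032] turn [0.0012, -0.0033, -0.0007] rows 0.0
```

jog_arm(motion=[[[-0.002,0,-0.003],[0,0,0],-1],[[-0.002,0,-0.003],[0,0,0],-1],[[-0.002,0,-0.003],[0,0,0],-1],[[-0.002,0,-0.003],[0,0,0],-1],[[-0.002,0,-0.003],[0,0,0],-1],[[-0.002,-0.02,-0.003],[0,0,0],-1],[[-0.002,-0.04,-0.003],[0,0,0],-1],[[-0.002,-0.06,-0.003],[0,0,0],-1],[[-0.002,-0.08,-0.003],[0,0,0],-1],[[-0.002,-0.1,-0.003],[0,0,0],-1]])

```text
time_s: 7.08
position: [0.6476, -0.093, 0.0648]
ee_rot: [-0.129, 3.135, 0.005]
force: [-2.2, 3.9, 9.2]
width: 0.0133
finger_force: 59.5
```

jog_arm(motion=[[[0,-0.03,0],[0,0,0],-1],[[0,-0.06,0],[0,0,0],-1],[[0,-0.09,0],[0,0,0],-1],[[0,-0.12,0],[0,0,0],-1],[[0,-0.14,0],[0,0,0],-1],[[0,-0.16,0],[0,0,0],-1],[[0,-0.16,0],[0,0,0],-1],[[0,-0.16,0],[0,0,0],-1]])

```text
time_s: 7.75
position: [0.6542, -0.1758, 0.0649]
ee_rot: [-0.124, 3.134, -0.001]
force: [0.2, -2.8, 7.7]
width: 0.0137
finger_force: 61.6
```

```bash
python3 - <<'E'
from h import *
where()
E
```

```text
t7.8 pos [ 0.6542 -0.1758  0.0649] yaw 94.55 tilt 0.29 F [ 0.2 -2.8  7.7] w 0.0137 ff 61.6 j [-0.04  0.65  0.37  1.44 -0.25  1.1   2.03]
```

jog_arm(motion=[[[0,-0.01,0],[0,0,0],-1],[[0,-0.02,0],[0,0,0],-1],[[0,-0.03,0],[0,0,0],-1],[[0,-0.04,0],[0,0,0],-1],[[0,-0.04,0],[0,0,0],-1],[[0,-0.04,0],[0,0,0],-1]])

```text
time_s: 8.25
position: [0.6552, -0.1887, 0.0648]
ee_rot: [-0.133, 3.137, 0.012]
force: [-9.1, 14.1, 17.4]
width: 0.0128
finger_force: 63.2
```

```bash
python3 - <<'E'
from h import *
where()
E
```

```text
t8.2 pos [ 0.6552 -0.1887  0.0648] yaw 94.84 tilt 0.44 F [-9.1 14.1 17.4] w 0.0128 ff 63.2 j [-0.01  0.66  0.37  1.42 -0.26  1.11  2.06]
```

jog_arm(motion=[[[0,-0.01,0],[0,0,0],-1],[[0,-0.01,0],[0,0,0],-1],[[0,-0.01,0],[0,0,0],-1]])

```text
time_s: 8.5
position: [0.6553, -0.1888, 0.0647]
ee_rot: [0.138, -3.138, -0.021]
force: [-17.1, 24.7, 24.8]
width: 0.0127
finger_force: 64.5
```

jog_arm(motion=[[[0,0.01,0],[0,0,0],0.1],[[0,0.01,0],[0,0,0],0.1],[[0,0.01,0],[0,0,0],0.1],[[0,0.01,-0.08],[0,0,0],0.1],[[0,0.01,-0.16],[0,0,0],0.1],[[0,0.1,-0.24],[0,0,0],1],[[0,0.24,-0.29],[0,0,0],1],[[0,0.24,-0.29],[0,0,0],1],[[0,0.24,-0.29],[0,0,0],1],[[0,0.24,-0.29],[0,0,0],1]])

```text
time_s: 9.33
position: [0.6463, -0.0747, 0.2094]
ee_rot: [-0.137, 3.134, 0.005]
force: [0.5, -0.3, 0.3]
width: 0.0857
finger_force: 0.0
```

```bash
python3 - <<'E'
from h import *
where(); c,p,d,st=snap("wrist"); cv2.imwrite("pics/w3.png",p[:,:,::-1]); X=cloud(c,d)
for lo,hi in[(.07,.081),(.099,.106),(.031,.038)]:
    print(lo); hblobs(X,d,lo,hi,(.45,.75,-.3,.15),100)
E
```

```text
t9.3 pos [ 0.6463 -0.0747  0.2094] yaw 94.99 tilt 0.31 F [ 0.5 -0.3  0.3] w 0.0857 ff 0.0 j [-0.2   0.47  0.39  1.36 -0.18  1.34  1.85]
0.07
[424  26  15  91 418] mean [0.5388 0.0023 0.0756] rect [0.5399 0.0027] [0.0631 0.0033] 6.2
[ 173  158   25   68 1156] mean [ 0.6496 -0.1859  0.0751] rect [ 0.6511 -0.1867] [0.0587 0.0138] 4.1
0.099
[311 196  18  16 217] mean [ 0.6419 -0.0729  0.1014] rect [ 0.6424 -0.0726] [0.0128 0.0133] 4.4
0.031
[396  47  30  50 537] mean [ 0.534  -0.0082  0.0363] rect [ 0.5366 -0.0023] [0.04   0.0219] 3.7
[  173   124   258   111 24032] mean [ 0.6399 -0.0834  0.0343] rect [ 0.6439 -0.0874] [0.1101 0.2398] 4.5
```

View pics/w3.png

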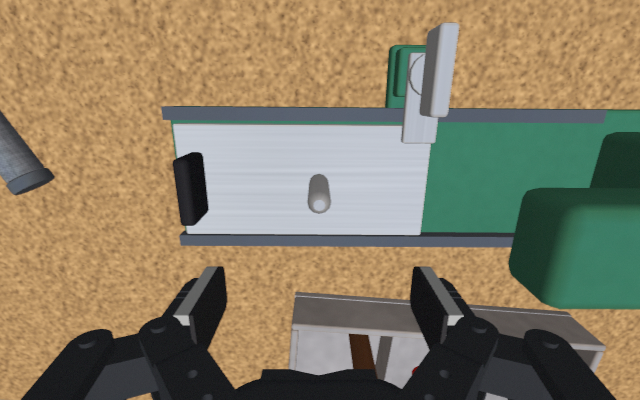

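jog_arm(motion=[[[0.318,0.178,0],[0,0,0],1],[[0.318,0.178,0],[0,0,0],1],[[0.318,0.178,0],[0,0,0],1],[[0.318,0.178,0],[0,0,0],1],[[0.318,0.178,0],[0,0,0],1],[[0.52,0.82,0.1],[0,0,0],1],[[0.52,0.82,0.1],[0,0,0],1],[[0.52,0.82,0.1],[0,0,0],1],[[0.52,0.82,0.1],[0,0,0],1],[[0.52,0.82,0.1],[0,0,0],1]])

```text
time_s: 10.22
position: [0.4015, 0.1871, 0.1764]
ee_rot: [-0.121, 3.139, 0.002]
force: [1.4, 0.5, -1.2]
width: 0.0852
finger_force: 0.0
```

```bash
python3 - <<'E'
from h import *
where(); to(.3515,.311,.16,95)
E
```

```text
t10.2 pos [0.4015 0.1871 0.1764] yaw 94.40 tilt 0.07 F [ 1.4  0.5 -1.2] w 0.0852 ff 0.0 j [-0.64  0.04  0.14  1.95 -0.01  1.16  1.15]
shift [0.0807, 0.2547, 0.0331] turn [0.0008, 0.0003, -0.007] rows 3.2
```

jog_arm(motion=[[[0.075,0.235,0.03],[0,0,-0.007],1],[[0.075,0.235,0.03],[0,0,-0.007],1],[[0.075,0.235,0.03],[0,0,-0.007],1],[[0.075,0.235,0.03],[0,0,-0.007],1],[[0.075,0.235,0.03],[0,0,-0.007],1],[[0.075,0.235,0.03],[0,0,-0.007],1]])

```text
time_s: 10.72
position: [0.3559, 0.3, 0.1615]
ee_rot: [0.14, -3.138, -0.0]
force: [0.5, -1.8, 1.1]
width: 0.0856
finger_force: 0.0
```

```bash
cat >> h.py <<'E'
def collars(n="wrist",zt=.016,D=None,pr=True):
    "collar centres: brass mask contour (outer, hole) on plane of the top face"
    c,p,d,st=snap(n); hsv=cv2.cvtColor(p,cv2.COLOR_RGB2HSV)
    m=((hsv[...,0]>=20)&(hsv[...,0]<=30)&(hsv[...,1]>130)).astype(np.uint8)
    X=cloud(c,d); out=[]
    t=((d>0)&(abs(X[...,2]-zt)<.004)).astype(np.uint8)&m
    cs,hi=cv2.findContours(t,cv2.RETR_CCOMP,cv2.CHAIN_APPROX_NONE)
    for i,k in enumerate(cs):
        if len(k)<40 or hi[0][i][3]>=0: continue
        q=ray(c,k[:,0],zt)[:,:2].astype(np.float32); (a,b),(w,h),_=cv2.minAreaRect(q); (e,f),r=cv2.minEnclosingCircle(q)
        el=cv2.fitEllipse(q); print("outer px",k[:,0].mean(0).round(),"ell c",np.round(el[0],4),"axes",np.round(el[1],4),"circ",np.round((e,f,2*r),4),end=" ")
        j=hi[0][i][2]
        if j>=0 and len(cs[j])>10:
            q=ray(c,cs[j][:,0],zt)[:,:2].astype(np.float32); el=cv2.fitEllipse(q); print("hole c",np.round(el[0],4),np.round(el[1],4),end="")
        print()
    return c,p,d,st
E
python3 - <<'E'
from h import *
where(); c,p,d,st=collars(); cv2.imwrite("pics/w4.png",p[:,:,::-1]); X=cloud(c,d); hblobs(X,d,.011,.02,(.25,.75,-.3,.4),100)
hsv=cv2.cvtColor(p,cv2.COLOR_RGB2HSV); m=(X[...,2]>.013)&(X[...,2]<.018); print(np.percentile(hsv[m],[2,50,98],axis=0))
E
```

```text
t10.7 pos [0.3559 0.3    0.1615] yaw 95.10 tilt 0.01 F [ 0.5 -1.8  1.1] w 0.0856 ff 0.0 j [-0.79  0.1   0.02  1.91 -0.    1.13  0.89]
outer px [126. 255.] ell c [0.4309 0.1248] axes [0.0457 0.0468] circ [0.4305 0.1253 0.049 ] 
outer px [332. 187.] ell c [0.3477 0.3129] axes [0.0656 0.066 ] circ [0.3475 0.3129 0.0674] 
[ 295  150   76   74 3909] mean [0.3468 0.3131 0.0151] rect [0.3479 0.3132] [0.0665 0.0668] 52.0
[ 100  232   53   46 1509] mean [0.4305 0.1246 0.0147] rect [0.4319 0.1238] [0.0465 0.0477] 50.3
[378 309  29  26 176] mean [0.4786 0.3858 0.0156] rect [0.4824 0.3846] [0.0098 0.0405] 55.4
[  0 314  58  51 943] mean [0.5289 0.0231 0.0156] rect [0.5382 0.0134] [0.0583 0.045 ] 5.1
[215 358  43  24 781] mean [0.5574 0.2334 0.0162] rect [0.561  0.2297] [0.0277 0.0446] 4.6
[127 393  26   7 102] mean [0.6052 0.1271 0.0172] rect [0.6078 0.1244] [0.01   0.0293] 23.4
[[ 19. 118.  74.]
 [ 22. 169. 182.]
 [ 79. 184. 187.]]
```

```bash
python3 - <<'E'
from h import *
c,p,d,st=snap("wrist"); where()
H=np.array(robot.camera_params("wrist")["hand_eye"]); f=c[0]; v,u=np.mgrid[:400,:640]
P=np.stack([(u-c[1])/f*d,(v-c[2])/f*d,d],-1)@H[:3,:3].T+H[:3,3]
m=(d>0)&(P[...,2]<.06)&(abs(P[...,1])<.08)&(abs(P[...,0])<.03)
for s in(1,-1):
    q=P[m&(s*P[...,1]>0)]; print(len(q), np.percentile(q[:,2],[50,90,99,100]).round(4), q[q[:,2].argsort()[-200:]].mean(0).round(4), 'inner y',np.abs(q[q[:,2]>-.0][:,1]).min() if (q[:,2]>0).any() else None)
to(.3482,.3118,.05,95)
E
```

```text
t10.8 pos [0.3563 0.2997 0.162 ] yaw 95.01 tilt 0.05 F [ 0.3 -1.3 -0.1] w 0.0854 ff 0.0 j [-0.79  0.1   0.02  1.91 -0.    1.13  0.89]
16987 [-0.0547 -0.0241 -0.0037  0.0025] [ 0.0022  0.0443 -0.0018] inner y 0.04344024174742436
16783 [-0.0544 -0.0237 -0.0037  0.0025] [ 0.0023 -0.0422 -0.0018] inner y 0.041372304764086015
shift [0.0141, 0.0254, 0.2239] turn [0.0006, 0.0003, 0.0001] rows 2.7
```

jog_arm(motion=[[[0.0145,0.025,0],[0,0,0],1],[[0.0145,0.025,0.08],[0,0,0],1],[[0.0145,0.025,0.16],[0,0,0],1],[[0.0145,0.025,0.23],[0,0,0],1],[[0.0145,0.025,0.25],[0,0,0],1],[[0.0145,0.025,0.25],[0,0,0],1],[[0.0145,0.025,0.25],[0,0,0],1],[[0.0145,0.025,0.25],[0,0,0],1]])

```text
time_s: 11.48
position: [0.3482, 0.3144, 0.0393]
ee_rot: [-0.142, 3.135, 0.006]
force: [-0.1, -0.7, -0.3]
width: 0.0855
finger_force: 0.0
```

```bash
python3 - <<'E'
from h import *
where(); to(.3478,.3116,.008,95)
E
```

```text
t11.5 pos [0.3482 0.3144 0.0393] yaw 95.17 tilt 0.28 F [-0.1 -0.7 -0.3] w 0.0855 ff 0.0 j [-0.8   0.27  0.    2.03 -0.    0.84  0.86]
shift [0.0015, -0.0058, 0.0626] turn [0.0025, 0.002, 0.002] rows 0.8
```

jog_arm(motion=[[[0.0015,-0.006,0.02],[0.0025,0.002,0],1],[[0.0015,-0.006,0.04],[0.0025,0.002,0],1],[[0.0015,-0.006,0.062],[0.0025,0.002,0],1],[[0.0015,-0.006,0.062],[0.0025,0.002,0],1],[[0.0015,-0.006,0.062],[0.0025,0.002,0],1]])

```text
time_s: 11.9
position: [0.3457, 0.3103, 0.0057]
ee_rot: [0.144, -3.135, 0.005]
force: [0.3, 0.5, -0.4]
width: 0.0854
finger_force: 0.0
```

jog_arm(motion=[[[0,0,0],[0,0,0],-1],[[0,0,0],[0,0,0],-1],[[0,0,0],[0,0,0],-1],[[0,0,0],[0,0,0],-1],[[0,0,0],[0,0,0],-1],[[0,0,0],[0,0,0],-1]], force=40)

```text
time_s: 12.4
position: [0.3464, 0.3116, 0.0073]
ee_rot: [0.144, -3.137, 0.001]
force: [-1.1, -0.1, 5.6]
width: 0.0673
finger_force: 43.4
```

```bash
python3 - <<'E'
from h import *
where(); c,p,d,st=collars()
E
```

```text
t12.4 pos [0.3464 0.3116 0.0073] yaw 95.26 tilt 0.09 F [-1.1 -0.1  5.6] w 0.0673 ff 43.4 j [-0.8   0.32  0.    2.05 -0.    0.77  0.86]
outer px [319. 287.] ell c [0.3471 0.3125] axes [0.0657 0.0663] circ [0.3469 0.3124 0.0677]
```

jog_arm(motion=[[[0,0,-0.06],[0,0,0],-1],[[0,0,-0.14],[0,0,0],-1],[[0,0,-0.22],[0,0,0],-1],[[0,0,-0.3],[0,0,0],-1],[[-0.02,-0.06,-0.36],[0,0,0],-1],[[-0.045,-0.14,-0.36],[0,0,0],-1],[[-0.07,-0.215,-0.36],[0,0,0],-1],[[-0.095,-0.29,-0.36],[0,0,0],-1],[[-0.12,-0.365,-0.36],[0,0,0],-1],[[-0.145,-0.44,-0.36],[0,0,0],-1]], force=80)

```text
time_s: 13.28
position: [0.4386, 0.0966, 0.1865]
ee_rot: [0.144, -3.136, 0.003]
force: [2.2, 0.9, -4.4]
width: 0.0659
finger_force: 90.4
```

jog_arm(motion=[[[-0.025,-0.075,0],[0,0,0],-1],[[-0.05,-0.15,0],[0,0,0],-1],[[-0.07,-0.205,0],[0,0,0],-1],[[-0.14,-0.23,0],[0,0,0],-1],[[-0.21,-0.25,0],[0,0,0],-1],[[-0.28,-0.28,0],[0,0,0],-1],[[-0.28,-0.28,0],[0,0,0],-1],[[-0.28,-0.28,0],[0,0,0],-1]])

```text
time_s: 13.95
position: [0.5913, -0.0289, 0.1842]
ee_rot: [0.141, -3.132, 0.006]
force: [-0.7, -0.5, -4.9]
width: 0.0652
finger_force: 90.8
```

```bash
python3 - <<'E'
from h import *
where(); to(.707,-.068,.15,95)
E
```

```text
t13.9 pos [ 0.5913 -0.0289  0.1842] yaw 95.17 tilt 0.42 F [-0.7 -0.5 -4.9] w 0.0652 ff 90.8 j [-0.31  0.36  0.39  1.56 -0.14  1.25  1.76]
shift [-0.2238, -0.0984, 0.0673] turn [-0.0023, -0.0043, 0.0019] rows 3.0
```

jog_arm(motion=[[[-0.02,-0.07,0],[-0.002,-0.004,0],-1],[[-0.08,-0.098,0],[-0.002,-0.004,0],-1],[[-0.15,-0.098,0.03],[-0.002,-0.004,0],-1],[[-0.223,-0.098,0.067],[-0.002,-0.004,0],-1],[[-0.223,-0.098,0.067],[-0.002,-0.004,0],-1],[[-0.223,-0.098,0.067],[-0.002,-0.004,0],-1],[[-0.223,-0.098,0.067],[-0.002,-0.004,0],-1]])

```text
time_s: 14.53
position: [0.7054, -0.0665, 0.1523]
ee_rot: [-0.144, 3.137, 0.002]
force: [-0.1, 0.6, -2.2]
width: 0.0656
finger_force: 91.6
```

```bash
cat >> h.py <<'E'
def post(X,d,ztop=.103):
    m=(d>0)&(abs(X[...,2]-ztop)<.004)&(np.hypot(X[...,0]-.642,X[...,1]+.073)<.025)
    Q=X[m]; e=cv2.minEnclosingCircle(Q[:,:2].astype(np.float32)) if len(Q)>5 else None
    print("post",len(Q),Q.mean(0).round(4),"circ",np.round(e[0],4),round(2*e[1],4))
E
python3 - <<'E'
from h import *
st=where(); z=st["position"][2]; c,p,d,st=collars(zt=z+.0087); X=cloud(c,d); post(X,d)
cv2.imwrite("pics/w5.png",p[:,:,::-1])
E
```

```text
t14.5 pos [ 0.7054 -0.0665  0.1523] yaw 95.25 tilt 0.11 F [-0.1  0.6 -2.2] w 0.0656 ff 91.6 j [-0.18  0.64  0.38  1.24 -0.23  1.3   1.86]
outer px [318. 290.] ell c [ 0.7056 -0.0655] axes [0.0651 0.0657] circ [ 0.7053 -0.0654  0.0671] 
post 462 [ 0.6424 -0.073   0.1013] circ [ 0.6426 -0.0731] 0.0149
```

View pics/w5.png

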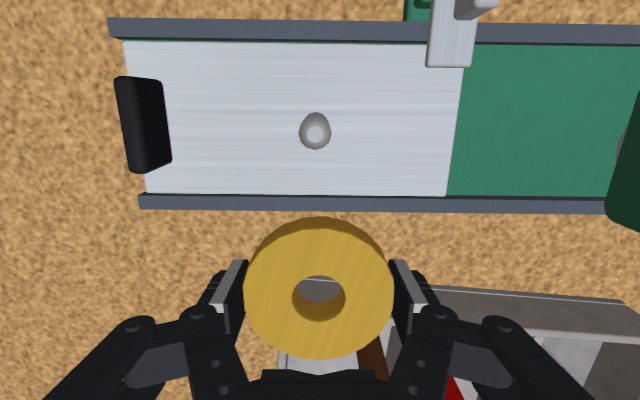

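```bash
python3 - <<'E'
from h import *
to(.6424,-.0740,.13,95.0)
E
```

```text
shift [0.1279, -0.0026, 0.048] turn [0.0005, 0.0031, 0.0026] rows 1.6
```

jog_arm(motion=[[[0.064,-0.0026,0],[0.0005,0.003,0.0026],-1],[[0.128,-0.0026,0],[0.0005,0.003,0.0026],-1],[[0.128,-0.0026,0.045],[0.0005,0.003,0.0026],-1],[[0.128,-0.0026,0.045],[0.0005,0.003,0.0026],-1],[[0.128,-0.0026,0.045],[0.0005,0.003,0.0026],-1],[[0.128,-0.0026,0.045],[0.0005,0.003,0.0026],-1],[[0.128,-0.0026,0.045],[0.0005,0.003,0.0026],-1]])

```text
time_s: 15.17
position: [0.6442, -0.0734, 0.132]
ee_rot: [-0.139, 3.136, 0.0]
force: [-0.4, -1.2, -5.7]
width: 0.0657
finger_force: 91.5
```

```bash
python3 - <<'E'
from h import *
where(); to(.6424,-.0740,.112,95.0)
E
```

```text
t15.2 pos [ 0.6442 -0.0734  0.132 ] yaw 95.06 tilt 0.12 F [-0.4 -1.2 -5.7] w 0.0657 ff 91.5 j [-0.21  0.52  0.39  1.47 -0.21  1.19  1.87]
shift [0.0039, -0.0009, 0.0401] turn [-0.0, 0.0014, 0.0007] rows 0.5
```

jog_arm(motion=[[[0.004,-0.001,0],[0,0.0014,0],-1],[[0.004,-0.001,0.01],[0,0.0014,0],-1],[[0.004,-0.001,0.02],[0,0.0014,0],-1],[[0.004,-0.001,0.03],[0,0.0014,0],-1],[[0.004,-0.001,0.036],[0,0.0014,0],-1],[[0.004,-0.001,0.036],[0,0.0014,0],-1]])

```text
time_s: 15.67
position: [0.6402, -0.0743, 0.1104]
ee_rot: [0.137, -3.133, -0.0]
force: [-0.5, -0.5, -5.9]
width: 0.0654
finger_force: 91.5
```

```bash
python3 - <<'E'
from h import *
where(); to(.6424,-.0740,.052,95.0)
E
```

```text
t15.7 pos [ 0.6402 -0.0743  0.1104] yaw 95.02 tilt 0.32 F [-0.5 -0.5 -5.9] w 0.0654 ff 91.5 j [-0.21  0.54  0.39  1.49 -0.21  1.15  1.88]
shift [-0.0051, 0.0002, 0.1168] turn [0.0003, -0.0037, 0.0003] rows 1.4
```

jog_arm(motion=[[[0,0,0],[0,0,0],-1],[[0,0,0],[0,0,0],-1],[[0,0,0],[0,0,0],-1]])

```text
time_s: 15.92
position: [0.6412, -0.0745, 0.1123]
ee_rot: [0.137, -3.136, 0.0]
force: [-0.0, -0.5, -5.5]
width: 0.0656
finger_force: 91.5
```

jog_arm(motion=[[[0,0,0],[0,0,0],-1],[[0,0,0],[0,0,0],-1]])

```text
time_s: 16.08
position: [0.6411, -0.0745, 0.1122]
ee_rot: [0.137, -3.136, 0.0]
force: [-0.7, -0.3, -5.5]
width: 0.0655
finger_force: 91.5
```

```bash
python3 - <<'E'
from h import *
where(); to(.6424,-.0740,.052,95.0)
E
```

```text
t16.1 pos [ 0.6411 -0.0745  0.1122] yaw 95.02 tilt 0.16 F [-0.7 -0.3 -5.5] w 0.0655 ff 91.5 j [-0.21  0.54  0.39  1.49 -0.21  1.15  1.88]
shift [-0.0031, 0.0007, 0.1204] turn [0.0001, -0.0019, 0.0002] rows 1.4
```

jog_arm(motion=[[[-0.003,0.001,0],[0,-0.002,0],-1],[[-0.003,0.001,0],[0,-0.002,0],-1],[[-0.003,0.001,0.01],[0,-0.002,0],-1],[[-0.003,0.001,0.02],[0,-0.002,0],-1],[[-0.003,0.001,0.03],[0,-0.002,0],-1],[[-0.003,0.001,0.03],[0,-0.002,0],-1],[[-0.003,0.001,0.03],[0,-0.002,0],-1]])

```text
time_s: 16.67
position: [0.6418, -0.0737, 0.0961]
ee_rot: [0.138, -3.137, -0.0]
force: [0.7, -0.1, -4.8]
width: 0.0659
finger_force: 91.5
```

```bash
python3 - <<'E'
from h import *
where(); to(.6424,-.0740,.052,95.0)
E
```

```text
t16.7 pos [ 0.6418 -0.0737  0.0961] yaw 95.02 tilt 0.10 F [ 0.7 -0.1 -4.8] w 0.0659 ff 91.5 j [-0.2   0.56  0.38  1.51 -0.22  1.12  1.88]
shift [-0.0013, -0.0007, 0.0883] turn [0.0002, -0.0011, 0.0003] rows 1.1
```

Threaded freely (no contact force). Continue down and release.

jog_arm(motion=[[[-0.001,0,0.02],[0,0,0],-1],[[-0.001,0,0.04],[0,0,0],-1],[[-0.001,0,0.06],[0,0,0],-1],[[-0.001,0,0.08],[0,0,0],-1],[[-0.001,0,0.088],[0,0,0],-1],[[-0.001,0,0.088],[0,0,0],-1],[[-0.001,0,0.088],[0,0,0],-1]])

```text
time_s: 17.25
position: [0.6426, -0.0736, 0.0525]
ee_rot: [0.138, -3.137, -0.0]
force: [-2.9, -0.5, -6.7]
width: 0.066
finger_force: 91.4
```

jog_arm(motion=[[[0,0,0],[0,0,0],1],[[0,0,0],[0,0,0],1],[[0,0,0],[0,0,0],1],[[0,0,0],[0,0,0],1],[[0,0,-0.08],[0,0,0],1],[[0,0,-0.16],[0,0,0],1],[[0,0,-0.24],[0,0,0],1],[[0,0,-0.28],[0,0,0],1],[[0,0,-0.28],[0,0,0],1],[[0,0,-0.28],[0,0,0],1]])

```text
time_s: 18.08
position: [0.6441, -0.074, 0.1957]
ee_rot: [-0.137, 3.134, -0.0]
force: [0.5, -0.4, -0.3]
width: 0.0855
finger_force: 0.0
```

```bash
python3 - <<'E'
from h import *
where(); c,p,d,st=collars(zt=.051); X=cloud(c,d); post(X,d); cv2.imwrite("pics/w6.png",p[:,:,::-1])
hblobs(X,d,.040,.060,(.55,.72,-.13,-.02),100)
for n in ("scene","top"):
    print(n); c,p,d,st=collars(n)
E
```

```text
t18.1 pos [ 0.6441 -0.074   0.1957] yaw 95.02 tilt 0.28 F [ 0.5 -0.4 -0.3] w 0.0855 ff 0.0 j [-0.22  0.47  0.41  1.39 -0.19  1.31  1.86]
outer px [318. 192.] ell c [ 0.6433 -0.0726] axes [0.0648 0.0657] circ [ 0.6432 -0.0721  0.067 ] 
post 245 [ 0.6419 -0.0728  0.1013] circ [ 0.6426 -0.0725] 0.0144
[ 282  156   76   74 3648] mean [ 0.6402 -0.0724  0.0501] rect [ 0.6436 -0.0718] [0.0665 0.0668] 4.1
scene
outer px [185. 243.] ell c [ 0.343  -0.3141] axes [0.0314 0.0324] circ [ 0.3434 -0.315   0.0391] 
outer px [263. 222.] ell c [ 0.4322 -0.1329] axes [0.0511 0.052 ] circ [ 0.433  -0.1341  0.057 ] 
top
```

jog_arm(motion=[[[0.08,-0.015,0],[0,0,0],1],[[0.16,-0.03,0],[0,0,0],1],[[0.24,-0.045,0],[0,0,0],1],[[0.32,-0.06,0.03],[0,0,0],1],[[0.4,-0.075,0.06],[0,0,0],1],[[0.431,-0.083,0.07],[0,0,0],1],[[0.431,-0.083,0.07],[0,0,0],1],[[0.431,-0.083,0.07],[0,0,0],1],[[0.431,-0.083,0.07],[0,0,0],1],[[0.431,-0.083,0.07],[0,0,0],1]])

```text
time_s: 19.07
position: [0.4329, -0.1335, 0.1581]
ee_rot: [-0.139, 3.138, -0.0]
force: [-0.8, -0.8, 0.1]
width: 0.0852
finger_force: 0.0
```

```bash
python3 - <<'E'
from h import *
where(); c,p,d,st=collars(); X=cloud(c,d); hblobs(X,d,.011,.02,(.25,.5,-.5,.4),100)
to(.4325,-.1342,.008,95)
E
```

```text
t19.1 pos [ 0.4329 -0.1335  0.1581] yaw 95.09 tilt 0.02 F [-0.8 -0.8  0.1] w 0.0852 ff 0.0 j [-0.21  0.07  0.46  1.96 -0.04  1.11  1.93]
outer px [598. 217.] ell c [0.4317 0.1215] axes [0.0461 0.0469] circ [0.4313 0.121  0.049 ] 
outer px [317. 194.] ell c [ 0.4312 -0.1336] axes [0.0557 0.0561] circ [ 0.4311 -0.1338  0.0575] 
outer px [99. 65.] ell c [ 0.3419 -0.3126] axes [0.0359 0.0368] circ [ 0.3419 -0.3117  0.0392] 
[  72   39   52   52 1407] mean [ 0.3415 -0.313   0.0145] rect [ 0.3421 -0.3132] [0.0377 0.037 ] 74.0
[ 285  163   65   63 2720] mean [ 0.4306 -0.1335  0.0151] rect [ 0.4316 -0.1334] [0.0568 0.057 ] 16.2
[ 570  194   58   50 1814] mean [0.4312 0.1215 0.0151] rect [0.4322 0.1228] [0.0474 0.0473] 9.7
shift [0.0008, -0.0012, 0.3002] turn [-0.0003, -0.0001, 0.0011] rows 3.6
```

jog_arm(motion=[[[0.004,-0.002,0.07],[0,0,0],1],[[0.004,-0.002,0.14],[0,0,0],1],[[0.004,-0.002,0.2],[0,0,0],1],[[0.004,-0.002,0.24],[0,0,0],1],[[0.004,-0.002,0.27],[0,0,0],1],[[0.004,-0.002,0.285],[0,0,0],1],[[0.004,-0.002,0.297],[0,0,0],1],[[0.004,-0.002,0.297],[0,0,0],1],[[0.004,-0.002,0.297],[0,0,0],1],[[0.004,-0.002,0.297],[0,0,0],1]])

```text
time_s: 19.95
position: [0.4308, -0.1352, 0.0104]
ee_rot: [-0.138, 3.137, -0.0]
force: [-0.5, -0.5, 0.7]
width: 0.0854
finger_force: 0.0
```

jog_arm(motion=[[[0,0,0],[0,0,0],-1],[[0,0,0],[0,0,0],-1],[[0,0,0],[0,0,0],-1],[[0,0,0],[0,0,0],-1],[[0,0,0],[0,0,0],-1],[[0,0,0],[0,0,0],-1],[[0,0,0],[0,0,0],-1],[[0,0,0],[0,0,0],-1]], force=80)

```text
time_s: 20.62
position: [0.4304, -0.1351, 0.011]
ee_rot: [-0.136, 3.137, 0.002]
force: [-6.2, 2.3, 18.1]
width: 0.0552
finger_force: 81.0
```

```bash
python3 - <<'E'
from h import *
where(); c,p,d,st=collars(); to(.6424,-.0740,.18,95.0)
E
```

```text
t20.6 pos [ 0.4304 -0.1351  0.011 ] yaw 94.98 tilt 0.09 F [-6.2  2.3 18.1] w 0.0552 ff 81.0 j [-0.15  0.31  0.44  2.1  -0.19  0.77  2.06]
outer px [319. 283.] ell c [ 0.4306 -0.1341] axes [0.0556 0.0565] circ [ 0.4303 -0.1341  0.0578] 
shift [-0.4334, 0.0851, -0.3374] turn [0.0006, 0.0009, -0.0002] rows 6.7
```

jog_arm(motion=[[[0,0,-0.06],[0,0,0],-1],[[0,0,-0.13],[0,0,0],-1],[[0,0,-0.2],[0,0,0],-1],[[0,0,-0.27],[0,0,0],-1],[[-0.05,0.01,-0.33],[0,0,0],-1],[[-0.12,0.025,-0.337],[0,0,0],-1],[[-0.2,0.04,-0.337],[0,0,0],-1],[[-0.27,0.055,-0.337],[0,0,0],-1],[[-0.34,0.07,-0.337],[0,0,0],-1],[[-0.4,0.08,-0.337],[0,0,0],-1]])

```text
time_s: 21.5
position: [0.6274, -0.0758, 0.1775]
ee_rot: [0.141, -3.138, -0.002]
force: [-0.8, -0.5, -1.1]
width: 0.055
finger_force: 87.0
```

jog_arm(motion=[[[-0.033,0.005,0],[0,0,0],-1],[[-0.033,0.005,0],[0,0,0],-1],[[-0.033,0.005,0.05],[0,0,0],-1],[[-0.033,0.005,0.09],[0,0,0],-1],[[-0.033,0.005,0.09],[0,0,0],-1],[[-0.033,0.005,0.09],[0,0,0],-1],[[-0.033,0.005,0.09],[0,0,0],-1],[[-0.033,0.005,0.09],[0,0,0],-1]])

```text
time_s: 22.17
position: [0.6425, -0.0742, 0.1349]
ee_rot: [-0.137, 3.136, -0.0]
force: [-0.1, -0.2, -1.7]
width: 0.0549
finger_force: 87.0
```

```bash
python3 - <<'E'
from h import *
st=where(); c,p,d,st=collars(zt=st["position"][2]+.005); to(.6424,-.0740,.12,95.0)
E
```

```text
t22.2 pos [ 0.6425 -0.0742  0.1349] yaw 95.01 tilt 0.13 F [-0.1 -0.2 -1.7] w 0.0549 ff 87.0 j [-0.23  0.52  0.41  1.47 -0.22  1.19  1.88]
outer px [320. 283.] ell c [ 0.6426 -0.0732] axes [0.0554 0.0563] circ [ 0.6422 -0.0734  0.058 ] 
shift [0.0004, 0.0002, 0.0296] turn [-0.0001, 0.0016, 0.0001] rows 0.4
```

jog_arm(motion=[[[0,0,0.02],[0,0.001,0],-1],[[0,0,0.04],[0,0.001,0],-1],[[0,0,0.05],[0,0.001,0],-1],[[0,0,0.065],[0,0.001,0],-1],[[0,0,0.08],[0,0.001,0],-1],[[0,0,0.1],[0,0.001,0],-1],[[0,0,0.12],[0,0.001,0],-1],[[0,0,0.138],[0,0.001,0],-1],[[0,0,0.138],[0,0.001,0],-1],[[0,0,0.138],[0,0.001,0],-1]])

```text
time_s: 23.05
position: [0.6416, -0.0739, 0.0632]
ee_rot: [0.137, -3.136, -0.0]
force: [-0.5, -0.1, -2.8]
width: 0.055
finger_force: 87.0
```

```bash
python3 - <<'E'
from h import *
st=where()
E
```

```text
t23.1 pos [ 0.6416 -0.0739  0.0632] yaw 95.01 tilt 0.14 F [-0.5 -0.1 -2.8] w 0.0550 ff 87.0 j [-0.21  0.59  0.39  1.53 -0.25  1.07  1.9 ]
```

jog_arm(motion=[[[0,0,0],[0,0,0],1],[[0,0,0],[0,0,0],1],[[0,0,0],[0,0,0],1],[[0,0,0],[0,0,0],1],[[0,0,-0.08],[0,0,0],1],[[0,0,-0.16],[0,0,0],1],[[0,0,-0.24],[0,0,0],1],[[0,0,-0.264],[0,0,0],1],[[0,0,-0.264],[0,0,0],1],[[0,0,-0.264],[0,0,0],1]])

```text
time_s: 23.88
position: [0.6426, -0.0739, 0.1971]
ee_rot: [-0.138, 3.138, 0.0]
force: [-0.4, -0.1, -1.1]
width: 0.0852
finger_force: 0.0
```

```bash
python3 - <<'E'
from h import *
where(); c,p,d,st=collars(zt=.067); X=cloud(c,d); post(X,d)
hblobs(X,d,.060,.073,(.6,.69,-.13,-.02),100)
to(.48,-.02,.195,95); to(.432,.122,.165,95)
E
```

```text
t23.9 pos [ 0.6426 -0.0739  0.1971] yaw 95.02 tilt 0.05 F [-0.4 -0.1 -1.1] w 0.0852 ff 0.0 j [-0.23  0.48  0.43  1.39 -0.2   1.31  1.86]
outer px [319. 199.] ell c [ 0.6422 -0.0724] axes [0.0557 0.0561] circ [ 0.6422 -0.0724  0.0573] 
post 240 [ 0.6418 -0.073   0.1013] circ [ 0.6425 -0.0727] 0.0146
[ 285  167   68   66 2785] mean [ 0.64   -0.0725  0.0661] rect [ 0.6429 -0.0723] [0.057  0.0567] 15.7
shift [0.313, 0.1353, 0.0017] turn [0.0003, -0.0013, 0.0003] rows 4.1
shift [0.3836, 0.4266, 0.062] turn [0.0003, -0.0013, 0.0003] rows 6.9
```

B is home (top at 66 mm). On to C.

jog_arm(motion=[[[0.08,0.03,0],[0,0,0],1],[[0.16,0.07,0],[0,0,0],1],[[0.24,0.1,0],[0,0,0],1],[[0.31,0.135,0],[0,0,0],1],[[0.34,0.21,0.02],[0,0,0],1],[[0.36,0.285,0.04],[0,0,0],1],[[0.375,0.36,0.06],[0,0,0],1],[[0.3836,0.426,0.065],[0,0,0],1],[[0.3836,0.426,0.065],[0,0,0],1],[[0.3836,0.426,0.065],[0,0,0],1]])

```text
time_s: 24.77
position: [0.4306, 0.1232, 0.1622]
ee_rot: [0.145, -3.134, 0.002]
force: [0.0, -1.4, -0.4]
width: 0.0851
finger_force: 0.0
```

jog_arm(motion=[[[0,0,0],[0,0,0],1],[[0,0,0],[0,0,0],1]])

```text
time_s: 24.93
position: [0.4324, 0.1201, 0.1633]
ee_rot: [0.134, -3.136, 0.001]
force: [-0.0, -1.4, -0.3]
width: 0.0852
finger_force: 0.0
```

```bash
python3 - <<'E'
from h import *
where(); c,p,d,st=collars(); X=cloud(c,d); hblobs(X,d,.011,.02,(.25,.5,-.5,.4),100)
to(.4317,.1215,.01,95)
E
```

```text
t24.9 pos [0.4324 0.1201 0.1633] yaw 94.90 tilt 0.16 F [-0.  -1.4 -0.3] w 0.0852 ff 0.0 j [-0.6   0.06  0.27  1.95 -0.02  1.13  1.33]
outer px [321. 194.] ell c [0.4315 0.1231] axes [0.0456 0.0463] circ [0.4315 0.1232 0.0474] 
[ 295  168   53   52 1654] mean [0.4311 0.1233 0.0151] rect [0.432  0.1234] [0.0468 0.0472] 15.7
[569 254  40  31 318] mean [0.4819 0.3834 0.0154] rect [0.4818 0.3843] [0.0099 0.0393] 52.5
shift [0.0008, 0.0031, 0.307] turn [-0.0003, -0.0015, -0.0015] rows 3.7
```

jog_arm(motion=[[[0.001,0.004,0.07],[0,0,0],1],[[0.001,0.004,0.14],[0,0,0],1],[[0.001,0.004,0.2],[0,0,0],1],[[0.001,0.004,0.25],[0,0,0],1],[[0.001,0.004,0.28],[0,0,0],1],[[0.001,0.004,0.295],[0,0,0],1],[[0.001,0.004,0.305],[0,0,0],1],[[0.001,0.004,0.305],[0,0,0],1],[[0.001,0.004,0.305],[0,0,0],1],[[0.001,0.004,0.305],[0,0,0],1]])

```text
time_s: 25.82
position: [0.4323, 0.1237, 0.0124]
ee_rot: [-0.137, 3.139, 0.001]
force: [-0.3, 0.7, 0.5]
width: 0.0855
finger_force: 0.0
```

jog_arm(motion=[[[0,0,0],[0,0,0],-1],[[0,0,0],[0,0,0],-1],[[0,0,0],[0,0,0],-1],[[0,0,0],[0,0,0],-1],[[0,0,0],[0,0,0],-1],[[0,0,0],[0,0,0],-1],[[0,0,0],[0,0,0],-1],[[0,0,0],[0,0,0],-1]], force=70)

```text
time_s: 26.48
position: [0.4318, 0.1236, 0.0123]
ee_rot: [0.137, -3.138, -0.001]
force: [-3.9, -1.9, 11.7]
width: 0.0454
finger_force: 71.2
```

```bash
python3 - <<'E'
from h import *
where(); c,p,d,st=collars(); to(.48,-.02,.19,95); to(.6424,-.0740,.19,95.0)
E
```

```text
t26.5 pos [0.4318 0.1236 0.0123] yaw 95.02 tilt 0.06 F [-3.9 -1.9 11.7] w 0.0454 ff 71.2 j [-0.57  0.29  0.25  2.1  -0.1   0.77  1.4 ]
outer px [319. 281.] ell c [0.4309 0.1244] axes [0.0455 0.0467] circ [0.4305 0.1243 0.048 ] 
shift [-0.0707, -0.2943, -0.3557] turn [0.0004, -0.0006, 0.0002] rows 5.6
shift [-0.3848, -0.4303, -0.356] turn [0.0004, -0.0006, 0.0002] rows 8.1
```

jog_arm(motion=[[[0,0,-0.06],[0,0,0],-1],[[0,0,-0.13],[0,0,0],-1],[[0,0,-0.2],[0,0,0],-1],[[0,0,-0.28],[0,0,0],-1],[[-0.015,-0.05,-0.34],[0,0,0],-1],[[-0.03,-0.12,-0.356],[0,0,0],-1],[[-0.05,-0.19,-0.356],[0,0,0],-1],[[-0.06,-0.25,-0.356],[0,0,0],-1],[[-0.07,-0.3,-0.356],[0,0,0],-1],[[-0.14,-0.335,-0.356],[0,0,0],-1]])

```text
time_s: 27.37
position: [0.5123, -0.0414, 0.189]
ee_rot: [0.13, -3.134, -0.001]
force: [-0.6, 0.3, -0.4]
width: 0.0452
finger_force: 73.2
```

jog_arm(motion=[[[-0.07,-0.04,0],[0,0,0],-1],[[-0.14,-0.07,0],[0,0,0],-1],[[-0.2,-0.09,0],[0,0,0],-1],[[-0.246,-0.095,0],[0,0,0],-1],[[-0.246,-0.095,0.04],[0,0,0],-1],[[-0.246,-0.095,0.08],[0,0,0],-1],[[-0.246,-0.095,0.1],[0,0,0],-1],[[-0.246,-0.095,0.1],[0,0,0],-1],[[-0.246,-0.095,0.1],[0,0,0],-1],[[-0.246,-0.095,0.1],[0,0,0],-1]])

```text
time_s: 28.2
position: [0.643, -0.0738, 0.1403]
ee_rot: [0.138, -3.138, 0.0]
force: [0.2, -0.2, -1.1]
width: 0.0452
finger_force: 73.2
```

```bash
python3 - <<'E'
from h import *
st=where(); c,p,d,st=collars(zt=st["position"][2]+.0035); to(.6435,-.0738,.12,95.0)
E
```

```text
t28.2 pos [ 0.643  -0.0738  0.1403] yaw 95.02 tilt 0.01 F [ 0.2 -0.2 -1.1] w 0.0452 ff 73.2 j [-0.25  0.52  0.45  1.46 -0.24  1.21  1.89]
outer px [318. 282.] ell c [ 0.6423 -0.0729] axes [0.0456 0.0467] circ [ 0.642 -0.073  0.048] 
shift [-0.0005, 0.0, 0.0412] turn [-0.0, 0.0004, 0.0002] rows 0.5
```

jog_arm(motion=[[[-0.0005,0,0.02],[0,0,0],-1],[[-0.0005,0,0.04],[0,0,0],-1],[[-0.0005,0,0.05],[0,0,0],-1],[[-0.0005,0,0.065],[0,0,0],-1],[[-0.0005,0,0.08],[0,0,0],-1],[[-0.0005,0,0.095],[0,0,0],-1],[[-0.0005,0,0.108],[0,0,0],-1],[[-0.0005,0,0.117],[0,0,0],-1],[[-0.0005,0,0.117],[0,0,0],-1],[[-0.0005,0,0.117],[0,0,0],-1]])

```text
time_s: 29.08
position: [0.6428, -0.0739, 0.0803]
ee_rot: [0.137, -3.137, 0.0]
force: [-0.7, -0.2, -1.7]
width: 0.0448
finger_force: 73.3
```

```bash
python3 - <<'E'
from h import *
st=where()
E
```

```text
t29.1 pos [ 0.6428 -0.0739  0.0803] yaw 95.01 tilt 0.10 F [-0.7 -0.2 -1.7] w 0.0448 ff 73.3 j [-0.24  0.58  0.43  1.52 -0.26  1.1   1.91]
```

jog_arm(motion=[[[0,0,0],[0,0,0],1],[[0,0,0],[0,0,0],1],[[0,0,0],[0,0,0],1],[[0,0,0],[0,0,0],1],[[0,0,-0.06],[0,0,0],1],[[0,0,-0.14],[0,0,0],1],[[0,0,-0.22],[0,0,0],1],[[0,0,-0.233],[0,0,0],1],[[0,0,-0.233],[0,0,0],1],[[0,0,-0.233],[0,0,0],1]])

```text
time_s: 29.92
position: [0.6433, -0.0738, 0.1976]
ee_rot: [0.138, -3.139, -0.0]
force: [0.5, 0.9, -0.6]
width: 0.0854
finger_force: 0.0
```

```bash
python3 - <<'E'
from h import *
where(); c,p,d,st=collars(zt=.083); X=cloud(c,d); post(X,d)
hblobs(X,d,.077,.089,(.6,.69,-.13,-.02),100)
to(.342,-.314,.165,95)
E
```

```text
t29.9 pos [ 0.6433 -0.0738  0.1976] yaw 95.02 tilt 0.01 F [ 0.5  0.9 -0.6] w 0.0854 ff 0.0 j [-0.26  0.48  0.47  1.39 -0.22  1.32  1.88]
outer px [319. 204.] ell c [ 0.6423 -0.0726] axes [0.0457 0.0463] circ [ 0.6423 -0.0725  0.0475] 
post 233 [ 0.6419 -0.0728  0.1013] circ [ 0.6422 -0.0726] 0.0148
[ 289  176   60   58 2079] mean [ 0.6412 -0.0726  0.0821] rect [ 0.6431 -0.0724] [0.0471 0.0469] 42.6
shift [0.641, -0.4264, 0.0638] turn [0.0003, -0.0016, 0.0003] rows 9.3
```

jog_arm(motion=[[[0.07,-0.045,0],[0,0,0],1],[[0.14,-0.09,0],[0,0,0],1],[[0.21,-0.135,0],[0,0,0],1],[[0.28,-0.18,0],[0,0,0],1],[[0.35,-0.23,0.01],[0,0,0],1],[[0.42,-0.28,0.02],[0,0,0],1],[[0.48,-0.32,0.03],[0,0,0],1],[[0.54,-0.36,0.04],[0,0,0],1],[[0.6,-0.4,0.055],[0,0,0],1],[[0.641,-0.426,0.064],[0,0,0],1]])

```text
time_s: 30.8
position: [0.3383, -0.3152, 0.1637]
ee_rot: [0.133, -3.134, -0.002]
force: [0.4, -0.4, 0.1]
width: 0.0857
finger_force: 0.0
```

jog_arm(motion=[[[0,0,0],[0,0,0],1],[[0,0,0],[0,0,0],1],[[0,0,0],[0,0,0],1],[[0,0,0],[0,0,0],1],[[0,0,0],[0,0,0],1]])

```text
time_s: 31.22
position: [0.3433, -0.3131, 0.1652]
ee_rot: [0.141, -3.136, -0.0]
force: [0.3, 0.3, -1.2]
width: 0.0857
finger_force: 0.0
```

```bash
python3 - <<'E'
from h import *
where(); c,p,d,st=collars(); X=cloud(c,d); hblobs(X,d,.011,.02,(.25,.5,-.5,.4),100)
to(.342,-.3140,.012,95)
E
```

```text
t31.2 pos [ 0.3433 -0.3131  0.1652] yaw 95.16 tilt 0.13 F [ 0.3  0.3 -1.2] w 0.0857 ff 0.0 j [ 0.04  0.1   0.67  1.93 -0.07  1.14  2.4 ]
outer px [316. 192.] ell c [ 0.3411 -0.3143] axes [0.0357 0.0363] circ [ 0.3411 -0.3142  0.0376] 
[295 172  42  41 857] mean [ 0.3409 -0.314   0.0149] rect [ 0.3414 -0.314 ] [0.0368 0.0366] 54.0
[128 305  37  18 136] mean [ 0.4823 -0.4719  0.0156] rect [ 0.4837 -0.4762] [0.008  0.0368] 18.9
shift [0.0019, -0.0014, 0.3066] turn [0.0001, -0.0014, 0.0017] rows 3.7
```

jog_arm(motion=[[[0.005,-0.004,0.07],[0,0,0],1],[[0.005,-0.004,0.14],[0,0,0],1],[[0.005,-0.004,0.2],[0,0,0],1],[[0.005,-0.004,0.25],[0,0,0],1],[[0.005,-0.004,0.28],[0,0,0],1],[[0.005,-0.004,0.295],[0,0,0],1],[[0.005,-0.004,0.305],[0,0,0],1],[[0.005,-0.004,0.305],[0,0,0],1],[[0.005,-0.004,0.305],[0,0,0],1],[[0.005,-0.004,0.305],[0,0,0],1]])

```text
time_s: 32.1
position: [0.3406, -0.3167, 0.014]
ee_rot: [-0.138, 3.139, -0.001]
force: [-0.3, -0.3, 0.3]
width: 0.0851
finger_force: 0.0
```

jog_arm(motion=[[[0,0,0],[0,0,0],-1],[[0,0,0],[0,0,0],-1],[[0,0,0],[0,0,0],-1],[[0,0,0],[0,0,0],-1],[[0,0,0],[0,0,0],-1],[[0,0,0],[0,0,0],-1],[[0,0,0],[0,0,0],-1],[[0,0,0],[0,0,0],-1]], force=70)

```text
time_s: 32.77
position: [0.34, -0.3162, 0.0138]
ee_rot: [0.138, -3.138, -0.001]
force: [-3.1, 3.6, 12.8]
width: 0.0357
finger_force: 68.5
```

```bash
python3 - <<'E'
from h import *
where(); c,p,d,st=collars(); to(.6430,-.0740,.19,95.0)
E
```

```text
t32.8 pos [ 0.34   -0.3162  0.0138] yaw 95.02 tilt 0.06 F [-3.1  3.6 12.8] w 0.0357 ff 68.5 j [ 0.15  0.35  0.62  2.07 -0.28  0.8   2.59]
outer px [319. 285.] ell c [ 0.3406 -0.3151] axes [0.0359 0.0366] circ [ 0.34   -0.3152  0.0384] 
shift [-0.6459, 0.4297, -0.3528] turn [0.0003, -0.0006, 0.0003] rows 10.2
```

jog_arm(motion=[[[0,0,-0.06],[0,0,0],-1],[[0,0,-0.13],[0,0,0],-1],[[0,0,-0.2],[0,0,0],-1],[[-0.02,0.013,-0.28],[0,0,0],-1],[[-0.08,0.053,-0.34],[0,0,0],-1],[[-0.15,0.1,-0.353],[0,0,0],-1],[[-0.22,0.147,-0.353],[0,0,0],-1],[[-0.29,0.193,-0.353],[0,0,0],-1],[[-0.36,0.24,-0.353],[0,0,0],-1],[[-0.43,0.286,-0.353],[0,0,0],-1]])

```text
time_s: 33.65
position: [0.5375, -0.1575, 0.1892]
ee_rot: [0.138, -3.137, -0.001]
force: [-0.5, -0.9, -0.3]
width: 0.0356
finger_force: 70.5
```

jog_arm(motion=[[[-0.07,0.047,0],[0,0,0],-1],[[-0.14,0.094,0],[0,0,0],-1],[[-0.19,0.127,0],[0,0,0],-1],[[-0.214,0.143,0],[0,0,0],-1],[[-0.214,0.143,0.04],[0,0,0],-1],[[-0.214,0.143,0.08],[0,0,0],-1],[[-0.214,0.143,0.09],[0,0,0],-1],[[-0.214,0.143,0.09],[0,0,0],-1],[[-0.214,0.143,0.09],[0,0,0],-1],[[-0.214,0.143,0.09],[0,0,0],-1]])

```text
time_s: 34.48
position: [0.6371, -0.0791, 0.1454]
ee_rot: [-0.137, 3.139, -0.0]
force: [0.1, -0.3, -0.2]
width: 0.0358
finger_force: 70.5
```

```bash
python3 - <<'E'
from h import *
st=where(); c,p,d,st=collars(zt=st["position"][2]+.002); to(.6422,-.0740,.12,95.0)
E
```

```text
t34.5 pos [ 0.6371 -0.0791  0.1454] yaw 94.99 tilt 0.01 F [ 0.1 -0.3 -0.2] w 0.0358 ff 70.5 j [-0.26  0.51  0.47  1.47 -0.24  1.21  1.9 ]
outer px [319. 285.] ell c [ 0.6376 -0.0781] axes [0.036  0.0368] circ [ 0.6372 -0.0778  0.0383] 
shift [-0.0109, 0.0092, 0.0511] turn [-0.0001, 0.0003, -0.0001] rows 0.6
```

jog_arm(motion=[[[-0.011,0.009,0],[0,0,0],-1],[[-0.011,0.009,0],[0,0,0],-1],[[-0.011,0.009,0.01],[0,0,0],-1],[[-0.011,0.009,0.02],[0,0,0],-1],[[-0.011,0.009,0.02],[0,0,0],-1],[[-0.011,0.009,0.02],[0,0,0],-1],[[-0.011,0.009,0.02],[0,0,0],-1]])

```text
time_s: 35.12
position: [0.6414, -0.0738, 0.1337]
ee_rot: [0.137, -3.136, 0.0]
force: [-0.8, -0.4, -0.6]
width: 0.0356
finger_force: 70.5
```

```bash
python3 - <<'E'
from h import *
st=where(); c,p,d,st=collars(zt=st["position"][2]+.002); to(.6422,-.0740,.098,95.0)
E
```

```text
t35.1 pos [ 0.6414 -0.0738  0.1337] yaw 95.01 tilt 0.13 F [-0.8 -0.4 -0.6] w 0.0356 ff 70.5 j [-0.26  0.53  0.47  1.47 -0.25  1.2   1.9 ]
outer px [318. 282.] ell c [ 0.6419 -0.0728] axes [0.0359 0.0369] circ [ 0.6416 -0.0728  0.0383] 
shift [-0.0013, -0.0005, 0.0719] turn [0.0001, -0.0012, 0.0001] rows 0.9
```

jog_arm(motion=[[[-0.0013,-0.0005,0.01],[0,0,0],-1],[[-0.0013,-0.0005,0.02],[0,0,0],-1],[[-0.0013,-0.0005,0.03],[0,0,0],-1],[[-0.0013,-0.0005,0.04],[0,0,0],-1],[[-0.0013,-0.0005,0.05],[0,0,0],-1],[[-0.0013,-0.0005,0.06],[0,0,0],-1],[[-0.0013,-0.0005,0.072],[0,0,0],-1],[[-0.0013,-0.0005,0.072],[0,0,0],-1],[[-0.0013,-0.0005,0.072],[0,0,0],-1]])

```text
time_s: 35.92
position: [0.6421, -0.0739, 0.0976]
ee_rot: [0.137, -3.136, -0.0]
force: [-0.1, 0.1, -2.0]
width: 0.0356
finger_force: 70.6
```

```bash
python3 - <<'E'
from h import *
st=where()
E
```

```text
t35.9 pos [ 0.6421 -0.0739  0.0976] yaw 95.02 tilt 0.12 F [-0.1  0.1 -2. ] w 0.0356 ff 70.6 j [-0.26  0.57  0.46  1.51 -0.26  1.13  1.91]
```

jog_arm(motion=[[[0,0,0],[0,0,0],0.6],[[0,0,0],[0,0,0],0.6],[[0,0,0],[0,0,0],0.6],[[0,0,0],[0,0,0],0.6],[[0,0,-0.06],[0,0,0],0.6],[[0,0,-0.14],[0,0,0],0.6],[[0,0,-0.2],[0,0,0],0.6],[[0,0,-0.2],[0,0,0],0.6],[[0,0,-0.2],[0,0,0],0.6],[[0,0,-0.2],[0,0,0],0.6]])

```text
time_s: 36.75
position: [0.6422, -0.0737, 0.1976]
ee_rot: [0.138, -3.137, -0.001]
force: [-0.2, 0.6, -0.3]
width: 0.0685
finger_force: 0.0
```

```bash
python3 - <<'E'
from h import *
where(); c,p,d,st=collars(zt=.099); cv2.imwrite("pics/w7.png",p[:,:,::-1]); X=cloud(c,d); hblobs(X,d,.090,.112,(.6,.69,-.13,-.02),100)
m=(X[...,2]>.09)&(X[...,2]<.11)&(np.hypot(X[...,0]-.6424,X[...,1]+.0728)<.019)&(np.hypot(X[...,0]-.6424,X[...,1]+.0728)>.012)
Q=X[m]; print(len(Q),np.percentile(Q[:,2],[2,50,98]).round(4),np.linalg.lstsq(np.c_[Q[:,:2]-Q[:,:2].mean(0),np.ones(len(Q))],Q[:,2],rcond=None)[0])
hblobs(X,d,.07,.081,(.6,.72,-.22,-.14),100); to(.651,-.1875,.2,94.7)
E
```

```text
t36.8 pos [ 0.6422 -0.0737  0.1976] yaw 95.02 tilt 0.11 F [-0.2  0.6 -0.3] w 0.0685 ff 0.0 j [-0.27  0.49  0.49  1.39 -0.23  1.32  1.88]
outer px [319. 213.] ell c [ 0.6429 -0.0726] axes [0.0357 0.0363] circ [ 0.6428 -0.0725  0.0374] 
[ 294  189   50   49 1792] mean [ 0.6422 -0.0726  0.0978] rect [ 0.6436 -0.0723] [0.0367 0.0374] 11.5
1170 [0.091  0.0979 0.0993] [0.01978307 0.00347932 0.09731842]
[ 166  166   26   70 1236] mean [ 0.6494 -0.1858  0.0751] rect [ 0.6509 -0.1871] [0.0585 0.0145] 4.6
shift [0.0016, -0.2286, -0.0067] turn [0.0004, -0.0024, 0.0038] rows 2.7
```

View pics/w7.png

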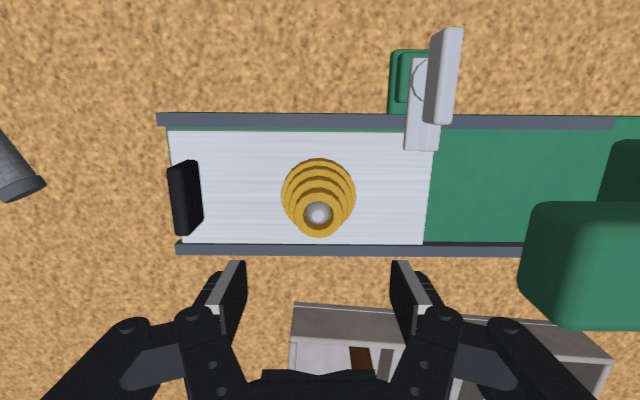

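jog_arm(motion=[[[0,-0.08,0],[0,0,0.003],0.1],[[0,-0.16,0],[0,0,0.003],0.1],[[0,-0.23,0],[0,0,0.003],0.1],[[0,-0.23,0],[0,0,0.003],0.1],[[0,-0.23,0.08],[0,0,0.003],0.1],[[0,-0.23,0.16],[0,0,0.003],0.1],[[0,-0.23,0.22],[0,0,0.003],0.1],[[0,-0.23,0.268],[0,0,0.003],0.1],[[0,-0.23,0.268],[0,0,0.003],0.1],[[0,-0.23,0.268],[0,0,0.003],0.1]])

```text
time_s: 37.63
position: [0.6505, -0.1879, 0.0616]
ee_rot: [0.13, -3.132, -0.002]
force: [0.2, -0.5, 0.4]
width: 0.0473
finger_force: 0.0
```

```bash
python3 - <<'E'
from h import *
where(); to(.651,-.1883,.063,94.7)
E
```

```text
t37.6 pos [ 0.6505 -0.1879  0.0616] yaw 94.75 tilt 0.39 F [ 0.2 -0.5  0.4] w 0.0473 ff 0.0 j [-0.07  0.67  0.47  1.43 -0.31  1.12  2.1 ]
shift [-0.0008, -0.0008, -0.0028] turn [0.0009, -0.0045, 0.0006] rows 0.1
```

jog_arm(motion=[[[0,0,-0.003],[0,-0.004,0],-1],[[0,0,-0.003],[0,-0.004,0],-1],[[0,0,-0.003],[0,-0.004,0],-1],[[0,0,-0.003],[0,-0.004,0],-1],[[0,0,-0.003],[0,-0.004,0],-1],[[0,0.01,-0.003],[0,-0.004,0],-1],[[0,0.025,-0.003],[0,-0.004,0],-1],[[0,0.045,-0.003],[0,-0.004,0],-1],[[0,0.065,-0.003],[0,-0.004,0],-1],[[0,0.085,-0.003],[0,-0.004,0],-1]], force=60)

```text
time_s: 38.47
position: [0.6502, -0.1474, 0.0682]
ee_rot: [-0.128, 3.13, -0.003]
force: [2.3, -4.4, 7.1]
width: 0.0126
finger_force: 60.1
```

jog_arm(motion=[[[0,0.02,0],[0,0,0],-1],[[0,0.04,0],[0,0,0],-1],[[0,0.06,0],[0,0,0],-1],[[0,0.08,0],[0,0,0],-1],[[0,0.1,0],[0,0,0],-1],[[0,0.12,0],[0,0,0],-1],[[0,0.14,0],[0,0,0],-1],[[0,0.16,0],[0,0,0],-1],[[0,0.18,0],[0,0,0],-1],[[0,0.195,0],[0,0,0],-1]])

```text
time_s: 39.3
position: [0.6423, -0.049, 0.0682]
ee_rot: [-0.129, 3.13, -0.001]
force: [2.2, -4.5, 8.0]
width: 0.0125
finger_force: 60.1
```

jog_arm(motion=[[[0,0.01,0],[0,0,0],-1],[[0,0.02,0],[0,0,0],-1],[[0,0.025,0],[0,0,0],-1],[[0,0.025,0],[0,0,0],-1],[[0,0.025,0],[0,0,0],-1]])

```text
time_s: 39.72
position: [0.6413, -0.036, 0.0682]
ee_rot: [-0.131, 3.13, 0.001]
force: [0.2, -0.1, 7.4]
width: 0.0128
finger_force: 60.3
```

```bash
python3 - <<'E'
from h import *
where()
E
```

```text
t39.7 pos [ 0.6413 -0.036   0.0682] yaw 94.78 tilt 0.51 F [ 0.2 -0.1  7.4] w 0.0128 ff 60.3 j [-0.32  0.58  0.46  1.56 -0.28  1.06  1.86]
```

jog_arm(motion=[[[0,0.008,0],[0,0,0],-1],[[0,0.016,0],[0,0,0],-1],[[0,0.022,0],[0,0,0],-1],[[0,0.024,0],[0,0,0],-1],[[0,0.024,0],[0,0,0],-1],[[0,0.024,0],[0,0,0],-1]])

```text
time_s: 40.22
position: [0.6407, -0.029, 0.0682]
ee_rot: [-0.124, 3.129, -0.007]
force: [3.9, -10.4, 4.9]
width: 0.0127
finger_force: 60.0
```

```bash
python3 - <<'E'
from h import *
where()
E
```

```text
t40.2 pos [ 0.6407 -0.029   0.0682] yaw 94.56 tilt 0.65 F [  3.9 -10.4   4.9] w 0.0127 ff 60.0 j [-0.33  0.58  0.46  1.56 -0.28  1.06  1.85]
```

jog_arm(motion=[[[0,0.01,0],[0,0,0],-1],[[0,0.01,0],[0,0,0],-1],[[0,0.01,0],[0,0,0],-1]])

```text
time_s: 40.47
position: [0.6407, -0.0289, 0.0683]
ee_rot: [-0.118, 3.128, -0.016]
force: [6.6, -21.2, 0.4]
width: 0.0131
finger_force: 59.9
```

jog_arm(motion=[[[0,0,0],[0,0,0],0.1],[[0,-0.016,0],[0,0,0],0.1],[[0,-0.018,0],[0,0,0],0.1],[[0,-0.018,-0.08],[0,0,0],0.1],[[0,-0.018,-0.16],[0,0,0],0.1],[[0,-0.018,-0.24],[0,0,0],0.1],[[0,-0.018,-0.26],[0,0,0],0.1],[[0,-0.018,-0.26],[0,0,0],0.1],[[0,-0.018,-0.26],[0,0,0],0.1],[[0,-0.018,-0.26],[0,0,0],0.1]])

```text
time_s: 41.3
position: [0.6377, -0.0279, 0.1943]
ee_rot: [-0.131, 3.136, 0.001]
force: [0.5, 0.7, -0.5]
width: 0.047
finger_force: 0.0
```

```bash
python3 - <<'E'
from h import *
where(); c,p,d,st=snap("wrist"); X=cloud(c,d); hblobs(X,d,.07,.081,(.6,.72,-.22,.03),100); hblobs(X,d,.082,.092,(.48,.6,-.1,.1),100)
to(.5385,.0087,.2,95.2)
E
```

```text
t41.3 pos [ 0.6377 -0.0279  0.1943] yaw 94.80 tilt 0.15 F [ 0.5  0.7 -0.5] w 0.0470 ff 0.0 j [-0.35  0.47  0.49  1.43 -0.22  1.3   1.81]
[ 308  169   18   70 1172] mean [ 0.6365 -0.028   0.0755] rect [ 0.6383 -0.028 ] [0.0585 0.0138] 5.2
[ 370   25   26  100 2050] mean [0.5376 0.0085 0.0868] rect [0.5386 0.0091] [0.0634 0.0144] 4.3
shift [0.1912, 0.0897, -0.0125] turn [0.0004, 0.0011, -0.0048] rows 2.5
```

jog_arm(motion=[[[0.08,0.02,0],[0,0,0],0.1],[[0.15,0.06,0],[0,0,0],0.1],[[0.191,0.089,0],[0,0,0],0.1],[[0.191,0.089,0],[0,0,0],0.1],[[0.191,0.089,0.06],[0,0,0],0.1],[[0.191,0.089,0.13],[0,0,0],0.1],[[0.191,0.089,0.19],[0,0,0],0.1],[[0.191,0.089,0.236],[0,0,0],0.1],[[0.191,0.089,0.236],[0,0,0],0.1],[[0.191,0.089,0.236],[0,0,0],0.1]])

```text
time_s: 42.18
position: [0.5387, 0.0076, 0.0756]
ee_rot: [-0.13, 3.139, -0.001]
force: [0.4, 0.9, -0.0]
width: 0.0471
finger_force: 0.0
```

```bash
python3 - <<'E'
from h import *
where(); to(.5388,.0085,.076,95)
E
```

```text
t42.2 pos [0.5387 0.0076 0.0756] yaw 94.75 tilt 0.04 F [ 0.4  0.9 -0. ] w 0.0471 ff 0.0 j [-0.46  0.37  0.47  1.83 -0.2   0.98  1.75]
shift [-0.0003, 0.0017, -0.0008] turn [-0.0004, 0.0, -0.0029] rows 0.0
```

jog_arm(motion=[[[0,0.001,-0.002],[0,0,0],-1],[[0,0.001,-0.002],[0,0,0],-1],[[0,0.001,-0.002],[0,0,0],-1],[[0,0.001,-0.002],[0,0,0],-1],[[0,0.001,-0.002],[0,0,0],-1],[[0,0.001,-0.002],[0,0,0.06],-1],[[0,0.001,-0.002],[0,0,0.12],-1],[[0,0.001,-0.002],[0,0,0.2],-1],[[0,0.001,-0.002],[0,0,0.28],-1],[[0,0.001,-0.002],[0,0,0.36],-1]], force=70)

```text
time_s: 43.02
position: [0.5412, 0.0072, 0.0801]
ee_rot: [0.72, 3.051, 0.003]
force: [-2.9, -4.4, 7.0]
width: 0.013
finger_force: 70.0
```

jog_arm(motion=[[[0,0,0],[0,0,0.08],-1],[[0,0,0],[0,0,0.16],-1],[[0,0,0],[0,0,0.24],-1],[[0,0,0],[0,0,0.32],-1],[[0,0,0],[0,0,0.4],-1],[[0,0,0],[0,0,0.48],-1],[[0,0,0],[0,0,0.54],-1],[[0,0,0],[0,0,0.54],-1],[[0,0,0],[0,0,0.54],-1]])

```text
time_s: 43.77
position: [0.5402, 0.0063, 0.08]
ee_rot: [1.86, 2.526, 0.004]
force: [-7.7, -5.8, 13.7]
width: 0.0125
finger_force: 70.9
```

```bash
python3 - <<'E'
from h import *
print(where()["ft_torque"]); to(.5388,.0085,.076,13.5)
E
```

```text
t43.8 pos [0.5402 0.0063 0.08  ] yaw 17.26 tilt 0.31 F [-7.7 -5.8 13.7] w 0.0125 ff 70.9 j [-0.67  0.42  0.75  1.84 -0.34  1.    0.52]
[-1.51908353  1.60606937 -0.13643445]
shift [0.0051, -0.0013, 0.0081] turn [0.0033, 0.0013, 0.0438] rows 0.5
```

jog_arm(motion=[[[0,0,0],[0,0,0.03],-1],[[0,0,0],[0,0,0.05],-1],[[0,0,0],[0,0,0.07],-1],[[0,0,0],[0,0,0.07],-1],[[0,0,0],[0,0,0.07],-1]])

```text
time_s: 44.18
position: [0.5401, 0.0063, 0.0801]
ee_rot: [1.985, 2.429, 0.003]
force: [-7.2, -7.6, 13.7]
width: 0.0125
finger_force: 81.2
```

```bash
python3 - <<'E'
from h import *
print(where()["ft_torque"])
E
```

```text
t44.2 pos [0.5401 0.0063 0.0801] yaw 11.47 tilt 0.30 F [-7.2 -7.6 13.7] w 0.0125 ff 81.2 j [-0.69  0.43  0.77  1.84 -0.35  1.01  0.42]
[-1.68063857  1.66672002  1.78812728]
```

jog_arm(motion=[[[0,0,0],[0,0,0],0.1],[[0,0,0],[0,0,0],0.1],[[0,0,0],[0,0,0],0.1],[[0,0,0],[0,0,0],0.1],[[0,0,-0.08],[0,0,0],0.1],[[0,0,-0.16],[0,0,0],0.1],[[0,0,-0.24],[0,0,0],0.1],[[0,0,-0.28],[0,0,0],0.1],[[0,0,-0.28],[0,0,0],0.1],[[0,0,-0.28],[0,0,0],0.1]])

```text
time_s: 45.02
position: [0.5401, 0.0088, 0.2194]
ee_rot: [1.986, 2.428, 0.009]
force: [0.8, 0.5, -0.3]
width: 0.0471
finger_force: 0.0
```

```bash
python3 - <<'E'
from h import *
where(); c,p,d,st=snap("wrist"); X=cloud(c,d); hblobs(X,d,.082,.092,(.48,.6,-.1,.1),100); hblobs(X,d,.07,.081,(.6,.72,-.22,.03),100)
c,p,d,st=snap("scene"); X=cloud(c,d); cv2.imwrite("pics/s2.png",cv2.resize(p[100:320,220:540,::-1],None,fx=2,fy=2))
for lo,hi in((.072,.08),(.082,.092),(.094,.106)): print(lo); hblobs(X,d,lo,hi,(.5,.72,-.1,.13),10)
E
```

```text
t45.0 pos [0.5401 0.0088 0.2194] yaw 11.43 tilt 0.42 F [ 0.8  0.5 -0.3] w 0.0471 ff 0.0 j [-0.78  0.27  0.85  1.68 -0.21  1.28  0.31]
[ 307  162   19   72 1160] mean [0.5386 0.0112 0.0867] rect [0.539  0.0096] [0.014  0.0628] 14.3
[381 242  63  20 892] mean [ 0.6379 -0.0265  0.0751] rect [ 0.6387 -0.0273] [0.059  0.0136] 4.4
0.072
[323 192  16  18  31] mean [0.5465 0.0021 0.0756] rect [0.5419 0.0087] [0.0127 0.0619] 11.6
[369 203  18   7  37] mean [0.6423 0.0722 0.0762] rect [0.6417 0.0739] [0.0433 0.0163] 39.4
[340 223  22  16 120] mean [ 0.642  -0.0295  0.0759] rect [ 0.6409 -0.0284] [0.0586 0.0148] 4.1
0.082
[323 188  16  20 115] mean [0.5415 0.0067 0.0873] rect [0.5411 0.0064] [0.0145 0.0634] 15.5
[369 198  18  10  61] mean [0.6369 0.0746 0.0855] rect [0.6377 0.077 ] [0.0432 0.025 ] 36.2
0.094
[371 192  16  11 113] mean [0.6343 0.0822 0.0984] rect [0.6341 0.0831] [0.0363 0.0315] 22.7
```

View pics/s2.png

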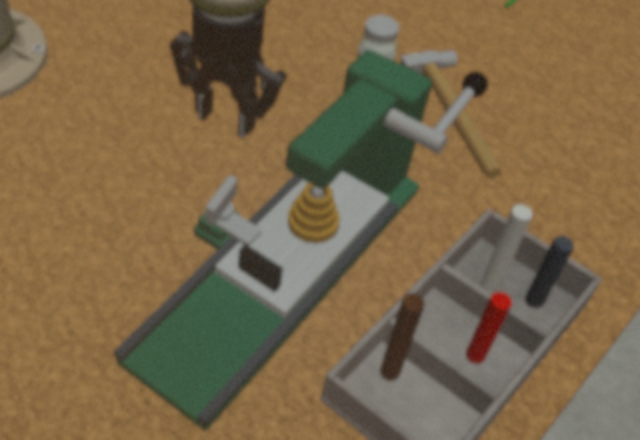

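The crop shows the four-collar stack at (315,210) under the ram, the carriage right back, and the clamp bar turned tight at (222,205). Nothing else has moved.

```bash
python3 -c "
from rig import robot
print(robot.close_job())"
```

```text
the job is handed in; nothing more can be done
None
```

I handed the job in after about 45 s of robot time: all four collars (A, B, C, D, widest first) are flat and fully home on the post, the carriage is pushed right back to its stop under the ram, the clamp is turned tight to its stop, and I saw nothing else on the bench moved.

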